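# Scoop the grinding balls into the bowl

### The job

An empty vial has been left standing in the metal tray of grinding balls: take it out first and put it in the red basket. Then scoop the balls up with the steel scoop and tip them into the steel bowl, at least four of the five, never touching a ball with the gripper; a ball left over stays in the tray, none on the desk. Finally lay the scoop back flat on its grey mat, let go, and leave the other things on the desk alone.

Things in the scene. Friction and masses are not known exactly. Their poses are not given: they have to be found in the camera images.
- tray: open grey metal tray fixed to the desk, outside 198 (x) x 86 (y) x 36 (z) mm, walls and floor 4 mm thick, inside 190 x 78 mm with a flat level floor at z = 4 mm; origin at the centre of its underside, x along its length from the end near the robot (-x, where the balls lie) to the far end (+x, where the vial stands)
- vial: translucent, faintly pink plastic vial standing upright in the far half of the tray, 18 mm across, 58 mm tall, so it stands 26 mm above the tray's rim; 12 g; origin at the centre of its foot, z along it
- basket: red perforated plastic basket for used tubes and vials, fixed, 241 (x) x 159 (y) x 93 (z) mm at the rim; inside free for 180 x 106 mm, inner floor at z = 6 mm; origin at the centre of its underside
- bowl: open round steel bowl, fixed, 55 mm high, 120 mm across its rim; an open case whose raised lid is about 140 mm high stands between it and the tray, and a tall analyser beyond it; origin at the centre of its underside
- bowl_in (a point): centre of the bowl's inner floor, 5 mm above the desk
- mat: flat grey mat fixed on the desk, 160 (x) x 120 (y) x 4 (z) mm; origin at the centre of its underside, so its top is at z = 4 mm
- scoop: loose steel scoop, 110 g, lying flat on the mat. Pan 70 (x) x 70 (y) mm, floor 2 mm thick, bevelled open front edge at x = -35 mm, 24 mm high back wall at x = +35, sides 2 mm thick rising to 24 mm; it fits the tray with 4 mm to spare each side. Wooden bar handle 13 mm wide (y), z 54 to 70 mm, from x = +35 to +121, on a strap at the back wall. Origin: centre of the pan's underside, z up
- scoop_grip (a point): point on the axis of the scoop's handle at which to hold it: x = +68 mm, z = +62 mm in the scoop's frame; fingers close along the scoop's y
- scoop_lip (a point): middle of the scoop's front edge: x = -35 mm, z = 0 in the scoop's frame
- ball_1_center (a point): centre of white ceramic grinding ball 1 of 5, 20 mm in diameter, 15 g, lying in the near half of the tray; the five are alike
- ball_2_center (a point): centre of white ceramic grinding ball 2 of 5, 20 mm in diameter, 15 g, lying in the near half of the tray; the five are alike
- ball_3_center (a point): centre of white ceramic grinding ball 3 of 5, 20 mm in diameter, 15 g, lying in the near half of the tray; the five are alike
- ball_4_center (a point): centre of white ceramic grinding ball 4 of 5, 20 mm in diameter, 15 g, lying in the near half of the tray; the five are alike
- ball_5_center (a point): centre of white ceramic grinding ball 5 of 5, 20 mm in diameter, 15 g, lying in the near half of the tray; the five are alike
- jar: bystander: white wide-mouthed jar, 71 mm across, 125 mm tall, standing on the desk to the right of the tray and mat; origin at the centre of its foot; leave it where it is
- timer: bystander: mechanical timer with a dial, 64 x 64 x 48 mm, standing on the desk near the robot; origin at the centre of its underside; leave it where it is
- adapter: bystander: white mains adapter, 46 x 62 x 26 mm, lying on the desk near the robot on the left; origin at the centre of its underside; leave it where it is
- ball_1: ball 1 itself; its origin turns with it, so use the centre point
- ball_2: ball 2 itself; its origin turns with it, so use the centre point
- ball_3: ball 3 itself; its origin turns with it, so use the centre point
- ball_4: ball 4 itself; its origin turns with it, so use the centre point
- ball_5: ball 5 itself; its origin turns with it, so use the centre point

How it is judged:
On the way, in this order (a step that is already met when the one before it is completed fails the run):
1. the vial is in the red basket and let go (x of vial in the frame of basket between -0.11 and 0.11 m and y of vial in the frame of basket between -0.07 and 0.07 m and z of vial in the frame of basket between -0.01 and 0.08 m and contact force between the fingers and vial below 0.1 N), for 0.2 s.
2. at least one ball rides in the scoop's pan, lifted clear of the tray (ball centre more than 65 mm above the desk) ((((x of ball_1_center in the frame of scoop between -0.036 and 0.036 m and y of ball_1_center in the frame of scoop between -0.034 and 0.034 m and z of ball_1_center in the frame of scoop between 0.004 and 0.05 m) and height (world z) of ball_1_center above 0.065 m and contact force between tray and ball_1 below 0.01 N) or ((x of ball_2_center in the frame of scoop between -0.036 and 0.036 m and y of ball_2_center in the frame of scoop between -0.034 and 0.034 m and z of ball_2_center in the frame of scoop between 0.004 and 0.05 m) and height (world z) of ball_2_center above 0.065 m and contact force between tray and ball_2 below 0.01 N) or ((x of ball_3_center in the frame of scoop between -0.036 and 0.036 m and y of ball_3_center in the frame of scoop between -0.034 and 0.034 m and z of ball_3_center in the frame of scoop between 0.004 and 0.05 m) and height (world z) of ball_3_center above 0.065 m and contact force between tray and ball_3 below 0.01 N) or ((x of ball_4_center in the frame of scoop between -0.036 and 0.036 m and y of ball_4_center in the frame of scoop between -0.034 and 0.034 m and z of ball_4_center in the frame of scoop between 0.004 and 0.05 m) and height (world z) of ball_4_center above 0.065 m and contact force between tray and ball_4 below 0.01 N) or ((x of ball_5_center in the frame of scoop between -0.036 and 0.036 m and y of ball_5_center in the frame of scoop between -0.034 and 0.034 m and z of ball_5_center in the frame of scoop between 0.004 and 0.05 m) and height (world z) of ball_5_center above 0.065 m and contact force between tray and ball_5 below 0.01 N))), for 0.2 s.
3. at least four of the five balls are in the bowl ((((horizontal distance between ball_2_center and bowl_in below 0.056 m and z of ball_2_center in the frame of bowl below 0.056 m) and (horizontal distance between ball_3_center and bowl_in below 0.056 m and z of ball_3_center in the frame of bowl below 0.056 m) and (horizontal distance between ball_4_center and bowl_in below 0.056 m and z of ball_4_center in the frame of bowl below 0.056 m) and (horizontal distance between ball_5_center and bowl_in below 0.056 m and z of ball_5_center in the frame of bowl below 0.056 m)) or ((horizontal distance between ball_1_center and bowl_in below 0.056 m and z of ball_1_center in the frame of bowl below 0.056 m) and (horizontal distance between ball_3_center and bowl_in below 0.056 m and z of ball_3_center in the frame of bowl below 0.056 m) and (horizontal distance between ball_4_center and bowl_in below 0.056 m and z of ball_4_center in the frame of bowl below 0.056 m) and (horizontal distance between ball_5_center and bowl_in below 0.056 m and z of ball_5_center in the frame of bowl below 0.056 m)) or ((horizontal distance between ball_1_center and bowl_in below 0.056 m and z of ball_1_center in the frame of bowl below 0.056 m) and (horizontal distance between ball_2_center and bowl_in below 0.056 m and z of ball_2_center in the frame of bowl below 0.056 m) and (horizontal distance between ball_4_center and bowl_in below 0.056 m and z of ball_4_center in the frame of bowl below 0.056 m) and (horizontal distance between ball_5_center and bowl_in below 0.056 m and z of ball_5_center in the frame of bowl below 0.056 m)) or ((horizontal distance between ball_1_center and bowl_in below 0.056 m and z of ball_1_center in the frame of bowl below 0.056 m) and (horizontal distance between ball_2_center and bowl_in below 0.056 m and z of ball_2_center in the frame of bowl below 0.056 m) and (horizontal distance between ball_3_center and bowl_in below 0.056 m and z of ball_3_center in the frame of bowl below 0.056 m) and (horizontal distance between ball_5_center and bowl_in below 0.056 m and z of ball_5_center in the frame of bowl below 0.056 m)) or ((horizontal distance between ball_1_center and bowl_in below 0.056 m and z of ball_1_center in the frame of bowl below 0.056 m) and (horizontal distance between ball_2_center and bowl_in below 0.056 m and z of ball_2_center in the frame of bowl below 0.056 m) and (horizontal distance between ball_3_center and bowl_in below 0.056 m and z of ball_3_center in the frame of bowl below 0.056 m) and (horizontal distance between ball_4_center and bowl_in below 0.056 m and z of ball_4_center in the frame of bowl below 0.056 m)))), for 0.2 s.
At the end, for the whole second after the job is handed in: The vial lies or stands in the red basket; at least four of the five balls are in the bowl and any other is in the bowl or the tray; the scoop stands flat on the mat (pan centre within 60 mm along and 40 mm across of the mat's centre, tilted less than 0.1 rad); everything is at rest and released (all of step 1 and (((horizontal distance between ball_2_center and bowl_in below 0.056 m and z of ball_2_center in the frame of bowl below 0.056 m) and (horizontal distance between ball_3_center and bowl_in below 0.056 m and z of ball_3_center in the frame of bowl below 0.056 m) and (horizontal distance between ball_4_center and bowl_in below 0.056 m and z of ball_4_center in the frame of bowl below 0.056 m) and (horizontal distance between ball_5_center and bowl_in below 0.056 m and z of ball_5_center in the frame of bowl below 0.056 m)) or ((horizontal distance between ball_1_center and bowl_in below 0.056 m and z of ball_1_center in the frame of bowl below 0.056 m) and (horizontal distance between ball_3_center and bowl_in below 0.056 m and z of ball_3_center in the frame of bowl below 0.056 m) and (horizontal distance between ball_4_center and bowl_in below 0.056 m and z of ball_4_center in the frame of bowl below 0.056 m) and (horizontal distance between ball_5_center and bowl_in below 0.056 m and z of ball_5_center in the frame of bowl below 0.056 m)) or ((horizontal distance between ball_1_center and bowl_in below 0.056 m and z of ball_1_center in the frame of bowl below 0.056 m) and (horizontal distance between ball_2_center and bowl_in below 0.056 m and z of ball_2_center in the frame of bowl below 0.056 m) and (horizontal distance between ball_4_center and bowl_in below 0.056 m and z of ball_4_center in the frame of bowl below 0.056 m) and (horizontal distance between ball_5_center and bowl_in below 0.056 m and z of ball_5_center in the frame of bowl below 0.056 m)) or ((horizontal distance between ball_1_center and bowl_in below 0.056 m and z of ball_1_center in the frame of bowl below 0.056 m) and (horizontal distance between ball_2_center and bowl_in below 0.056 m and z of ball_2_center in the frame of bowl below 0.056 m) and (horizontal distance between ball_3_center and bowl_in below 0.056 m and z of ball_3_center in the frame of bowl below 0.056 m) and (horizontal distance between ball_5_center and bowl_in below 0.056 m and z of ball_5_center in the frame of bowl below 0.056 m)) or ((horizontal distance between ball_1_center and bowl_in below 0.056 m and z of ball_1_center in the frame of bowl below 0.056 m) and (horizontal distance between ball_2_center and bowl_in below 0.056 m and z of ball_2_center in the frame of bowl below 0.056 m) and (horizontal distance between ball_3_center and bowl_in below 0.056 m and z of ball_3_center in the frame of bowl below 0.056 m) and (horizontal distance between ball_4_center and bowl_in below 0.056 m and z of ball_4_center in the frame of bowl below 0.056 m))) and ((horizontal distance between ball_1_center and bowl_in below 0.056 m and z of ball_1_center in the frame of bowl below 0.056 m) or (x of ball_1_center in the frame of tray between -0.096 and 0.096 m and y of ball_1_center in the frame of tray between -0.04 and 0.04 m and z of ball_1_center in the frame of tray between 0 and 0.036 m)) and ((horizontal distance between ball_2_center and bowl_in below 0.056 m and z of ball_2_center in the frame of bowl below 0.056 m) or (x of ball_2_center in the frame of tray between -0.096 and 0.096 m and y of ball_2_center in the frame of tray between -0.04 and 0.04 m and z of ball_2_center in the frame of tray between 0 and 0.036 m)) and ((horizontal distance between ball_3_center and bowl_in below 0.056 m and z of ball_3_center in the frame of bowl below 0.056 m) or (x of ball_3_center in the frame of tray between -0.096 and 0.096 m and y of ball_3_center in the frame of tray between -0.04 and 0.04 m and z of ball_3_center in the frame of tray between 0 and 0.036 m)) and ((horizontal distance between ball_4_center and bowl_in below 0.056 m and z of ball_4_center in the frame of bowl below 0.056 m) or (x of ball_4_center in the frame of tray between -0.096 and 0.096 m and y of ball_4_center in the frame of tray between -0.04 and 0.04 m and z of ball_4_center in the frame of tray between 0 and 0.036 m)) and ((horizontal distance between ball_5_center and bowl_in below 0.056 m and z of ball_5_center in the frame of bowl below 0.056 m) or (x of ball_5_center in the frame of tray between -0.096 and 0.096 m and y of ball_5_center in the frame of tray between -0.04 and 0.04 m and z of ball_5_center in the frame of tray between 0 and 0.036 m)) and x of scoop in the frame of mat between -0.06 and 0.06 m and y of scoop in the frame of mat between -0.04 and 0.04 m and z of scoop in the frame of mat between -0.002 and 0.009 m and angle between scoop's own z axis and vertical below 0.1 rad and linear speed of each of ball_1, ball_2, ball_3, ball_4, ball_5, vial, scoop below 0.03 m/s); the robot touches nothing.
It fails at once if the gripper or arm touches a ball (contact force between any of the fingers, the arm and ball_1 above 0.3 N or contact force between any of the fingers, the arm and ball_2 above 0.3 N or contact force between any of the fingers, the arm and ball_3 above 0.3 N or contact force between any of the fingers, the arm and ball_4 above 0.3 N or contact force between any of the fingers, the arm and ball_5 above 0.3 N).
It fails at once if a bystander (jar, timer, adapter) is moved more than 30 mm (distance of any of jar, timer, adapter from where it was at the start of the episode above 0.03 m).
It also fails if it takes over 72 s, if anything falls off the work surface, if the arm or the gripper's body presses on something with over 40 N, if the wrist force passes 120 N, or if a joint passes its speed limit or range.

### The arm

A 6-joint arm with a two-finger parallel gripper is mounted at the origin on a cart in front of the work surface, level with it; the furniture and walls round the work are solid. World frame = base frame: x ahead of the robot, y to its left, z up, the work surface at z = 0. Lengths are in m, angles in rad, forces in N, time in s.
With the tool pointing down it reaches from about 0.35 to 0.975 m from the base axis. Payload 4.9 kg.
Tool frame: the origin (TCP) lies midway between the tips of the shut fingers; the grasp point (between the pads) lies 19 mm behind it; z points along the fingers, y is the line along which they close (so a half turn about z gives the same grasp; the last joint's range is limited). The gripper opens to 85 mm and grips with 20 to 120 N. Pads are 22 mm wide; open, the fingers measure 114 mm over their backs; the gripper's body (76 mm by 85 mm) begins 54 mm behind the grasp point. The pads swing forward as they close: fully open they stand 13 mm farther back than shut.
Start: joints at [1.087, 0.053, 1.613, -0, 1.476, -0.119], TCP at [0.223, 0.584, 0.231] pointing down, gripper open.
Joint ranges: [-3.01, 3.01], [-1.01, 2.22], [0.06, 2.58], [-1.02, 4.17], [0.09, 2.62], [-3.14, 3.14]. Speed limits (rad/s): [2.57, 2.57, 3.14, 3.14, 3.14, 3.14].

### API

Orientations are given as a 3x3 rotation matrix whose columns are the frame's x, y, z axes.
In Python, from bench import arm gives the robot as it stands.
- The arm moves only by the shell command python3 -m jog 'ROWS' [FORCE]. ROWS is JSON, a list of rows, each an object with "jaw": the closure, from -1 (fully open) to 1 (shut); "xyz": the shift along the tool's x, y, z in mm, a list of three; "yaw": the turn about the tool's z in degrees. A call has exactly 8 rows; each row shifts and turns the commanded pose from where the row before left it, along the tool's axes as they then stand; what a row does not reach is not made up. A row lasts 1/12 s, in which the tool goes at most 41.7 mm and 7.16 degrees, less where a joint would pass 70% of its speed; a pose out of reach is approached as far as the arm can. A call with a gripper value outside its range is refused whole. The fingers move at their own pace and stop on an object; FORCE is the grip in N (left out, the last holds). Time passes only in rows, so rows that do not move let the fingers close, or fill a call up. It gives the time, the measured TCP pose, the force, the opening and the grip force at its end, in the units of the state.
- arm.get_obs(): the state, without advancing time (a new reading comes with each control period).
- arm.read_camera(name): name is "scene" or "side" or "wrist"; returns a dict with "frame" (480x640x3 uint8, red, green, blue), "fx", "fy", "cx", "cy" (pixels), "R" (3x3) and "t" (3): a world point X has camera coordinates R X + t. Camera axes: x right, y down, z forward; pixel columns grow to the right and rows downward; lengths in m; the calibration is good to about 2 mm. The wrist camera is an equidistant fisheye: a pixel r from the principal point sees the ray r / f radians off the axis. A picture is of the moment at which its call begins. There is no depth.
- arm.sign_off(): hands the job in; it is judged then, once.
The state is a dict: "t": time; "joints": joint angles; "qd": joint speeds; "tau": joint torques, N m; "ee_pos": TCP position; "eef_rot": TCP orientation; "force": force on the tool from outside, world axes, zero at the start; "moment": the same for the moment, N m; "gripper_width": finger opening in m; "grasp_force": force on a finger pad.
Only numpy, scipy, OpenCV 4.12 (cv2) and the standard library are available. Lean on these libraries where they do the work, as an engineer would, in place of code of your own. Each camera call takes 0.05 s, during which the arm holds its last target. There are 200 camera calls.

## Working session

There is one attempt and no reset: what is moved stays moved. The work goes in short steps, Python scripts to look and compute and a shell command to move; the robot and the scene stay as the last step left them, time stands still between calls to the robot, and variables do not carry over. Pictures are saved under pics/ and viewed, at most 10 in all, crops included, and the job is handed in when it is done.

```bash
mkdir -p pics; ls; cat > h.py <<'E'
import numpy as np, cv2
from bench import arm
def snap(cam,name):
    c=arm.read_camera(cam); cv2.imwrite(f'pics/{name}.png',c['frame'][:,:,::-1]); 
    np.savez(f'pics/{name}.npz',**{k:np.array(v) for k,v in c.items()}); return c
def load(name): return dict(np.load(f'pics/{name}.npz'))
def back(c,u,v,z):
    "pinhole pixel to world at height z"
    R,t=np.array(c['R']),np.array(c['t']); d=R.T@[(u-c['cx'])/c['fx'],(v-c['cy'])/c['fy'],1]; o=-R.T@t
    return o+d*(z-o[2])/d[2]
def proj(c,X):
    p=np.array(c['R'])@np.array(X)+np.array(c['t']); return np.array([c['fx']*p[0]/p[2]+c['cx'],c['fy']*p[1]/p[2]+c['cy']])
E
python3 - <<'E'
from h import *
for n in ('scene','side'):
    c=snap(n,n+'0'); print(n,c['fx'],c['cx'],c['cy'],(-np.array(c['R']).T@np.array(c['t'])).round(3),np.array(c['R']).round(3).tolist())
o=arm.get_obs(); print(o['t'],o['ee_pos'],o['eef_rot'],o['gripper_width'])
E
```

```text
pics
scene 577.9301534939341 318.0673803459632 238.49876260775605 [-0.314 -0.924  1.257] [[0.711, -0.703, 0.005], [-0.512, -0.523, -0.682], [0.482, 0.482, -0.732]]
side 462.4900517113055 316.97748320713777 229.29315511004745 [ 0.432 -1.117  0.705] [[0.999, -0.033, 0.008], [-0.011, -0.547, -0.837], [0.033, 0.837, -0.547]]
0.1 [0.22272301 0.58336171 0.23016751] [[-9.34195540e-01  3.56760340e-01 -8.67586611e-04]
 [ 3.56761329e-01  9.34194090e-01 -1.66037830e-03]
 [ 2.18137158e-04 -1.86063935e-03 -9.99998245e-01]] 0.08583787576543013
```

View pics/scene0.png

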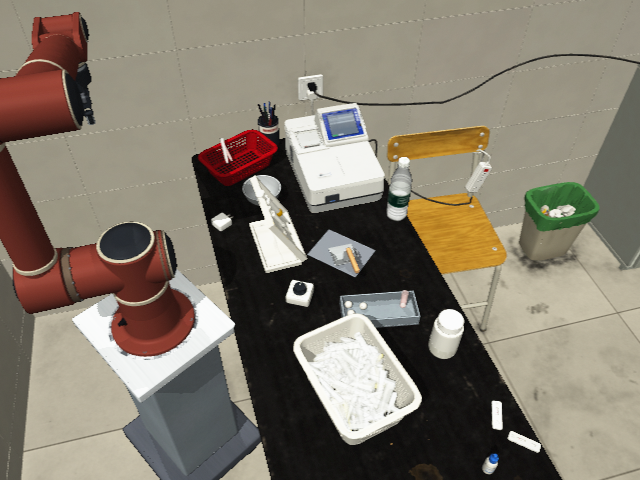

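View pics/side0.png

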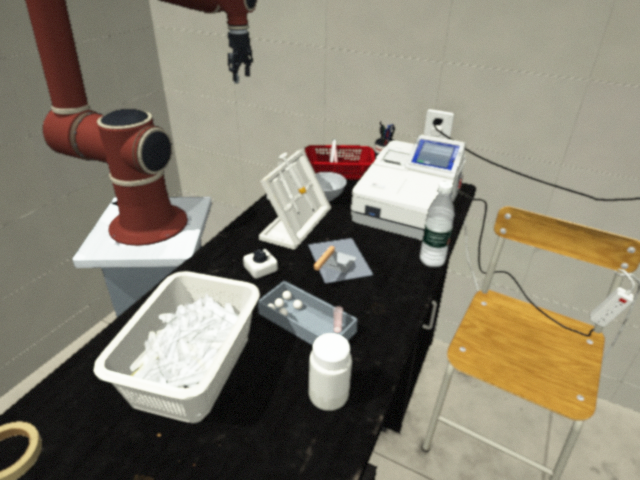

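```bash
python3 - <<'E'
from h import *
for n,x,y,w,h in (('scene',300,225,132,99),('side',250,232,132,99)):
    f=load(n+'0')['frame'][y:y+h,x:x+w,::-1]; f=cv2.resize(f,(792,594),interpolation=cv2.INTER_CUBIC)
    for i in range(0,w,20): cv2.putText(f,str(x+i),(i*6,10),0,.35,(0,255,255)); cv2.line(f,(i*6,10),(i*6,16),(0,255,255))
    for i in range(0,h,20): cv2.putText(f,str(y+i),(0,i*6+4),0,.35,(0,255,255))
    cv2.imwrite(f'pics/{n}c.png',f)
E
```

```text
(no output)
```

View pics/scenec.png

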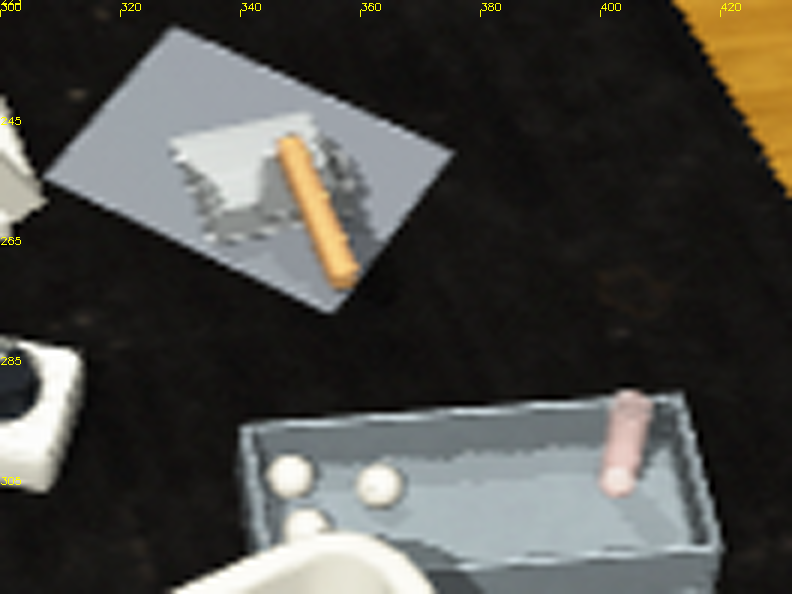

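View pics/sidec.png

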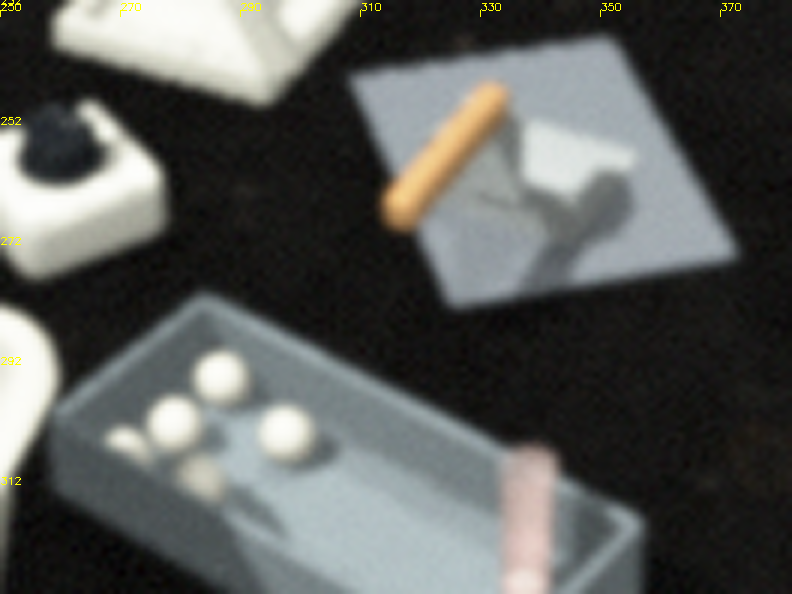

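```bash
python3 - <<'E'
from h import *
S=load('scene0');D=load('side0')
def p(n,c,pts,z):
    for q in pts: print(n,q,(back(c,*q,z)*1000).round(0)[:2])
p('trayS',S,[(340.5,296.2),(414.2,291.2),(420,316.7)],.036)
p('trayD',D,[(284.2,280.8),(259.2,300.7),(357.2,318.7)],.036)
p('matS',S,[(329.2,229.5),(375.8,250.3),(355.3,277.2),(307.5,254.5)],.004)
p('matD',D,[(308.3,244.8),(351.7,238.3),(373.3,274.5),(325.8,283.2)],.004)
p('vialS',S,[(405.3,292)],.062);p('vialD',D,[(338.3,307.8)],.062)
p('hanS',S,[(348,249.2),(357.5,271.3)],.07);p('hanD',D,[(332,247.8),(316.7,267.8)],.07)
p('panS',S,[(329,249),(351,245)],.02);p('panD',D,[(355.5,258.5)],.02)
# balls
p('bS',S,[(348.5,304.2),(363,305.8),(350.8,313)],.014)
p('bD',D,[(286.8,295),(279,302.3),(297.7,304.3),(270.5,306.5),(283.5,311.5)],.014)
# bowl rim guess and basket
for n,c in (('S',S),('D',D)):
    h=cv2.cvtColor(c['frame'],cv2.COLOR_RGB2HSV); m=(((h[...,0]<6)|(h[...,0]>174))&(h[...,1]>170)&(h[...,2]>60)).astype(np.uint8)
    m[:, :190]=0; m[220:]=0
    if n=='D': m[:140]=0; m[:,:290]=0; m[:,390:]=0
    ct=max(cv2.findContours(m,0,2)[0],key=cv2.contourArea); a=cv2.approxPolyDP(cv2.convexHull(ct),3,True)[:,0]
    p('basket'+n,c,a.tolist(),.093)
p('bowlS',S,[(262,188)],.055);p('bowlD',D,[(330,183)],.055)
E
```

```text
trayS (340.5, 296.2) [ 386. -309.]
trayS (414.2, 291.2) [ 538. -435.]
trayS (420, 316.7) [ 484. -498.]
trayD (284.2, 280.8) [ 391. -305.]
trayD (259.2, 300.7) [ 339. -370.]
trayD (357.2, 318.7) [ 543. -430.]
matS (329.2, 229.5) [561. -95.]
matS (375.8, 250.3) [ 598. -249.]
matS (355.3, 277.2) [ 482. -276.]
matS (307.5, 254.5) [ 445. -122.]
matD (308.3, 244.8) [ 448. -119.]
matD (351.7, 238.3) [565. -92.]
matD (373.3, 274.5) [ 603. -248.]
matD (325.8, 283.2) [ 486. -277.]
vialS (405.3, 292) [ 502. -431.]
vialD (338.3, 307.8) [ 503. -424.]
hanS (348, 249.2) [ 499. -228.]
hanS (357.5, 271.3) [ 459. -300.]
hanD (332, 247.8) [ 502. -227.]
hanD (316.7, 267.8) [ 464. -303.]
panS (329, 249) [ 494. -160.]
panS (351, 245) [ 551. -194.]
panD (355.5, 258.5) [ 563. -204.]
bS (348.5, 304.2) [ 395. -331.]
bS (363, 305.8) [ 418. -362.]
bS (350.8, 313) [ 378. -355.]
bD (286.8, 295) [ 396. -328.]
bD (279, 302.3) [ 380. -352.]
bD (297.7, 304.3) [ 421. -359.]
bD (270.5, 306.5) [ 362. -365.]
bD (283.5, 311.5) [ 390. -381.]
basketS [277, 147] [642. 223.]
basketS [267, 165] [559. 178.]
basketS [228, 185] [414. 189.]
basketS [198, 158] [426. 356.]
basketS [204, 150] [464. 375.]
basketS [252, 129] [646. 353.]
basketD [374, 158] [663. 228.]
basketD [358, 178] [597.  90.]
basketD [316, 171] [476. 138.]
basketD [306, 148] [448. 311.]
basketD [368, 147] [655. 316.]
bowlS (262, 188) [504. 142.]
bowlD (330, 183) [519. 133.]
```

```bash
cat >> h.py <<'E'
def rel(x,y,z,ang):
    "mm target + tool-x angle deg -> yaw then shift in tool axes (mm)"
    o=arm.get_obs(); R=np.array(o['eef_rot']); a=np.degrees(np.arctan2(R[1,0],R[0,0])); e=np.array(o['ee_pos'])*1000
    yaw=-((ang-a+180)%360-180); c,s=np.cos(np.radians(ang)),np.sin(np.radians(ang)); d=np.array([x,y,z])-e
    print('t',round(o['t'],2),'at',e.round(1),'ang',a.round(1),'yaw',yaw.round(1),'d',(d[0]*c+d[1]*s).round(1),(d[0]*s-d[1]*c).round(1),(-d[2]).round(1))
def fback(c,u,v,z):
    "fisheye pixel to world at height z"
    R,t=c['R'],c['t']; p=np.array([(u-c['cx'])/c['fx'],(v-c['cy'])/c['fy']]); r=np.hypot(*p)
    d=R.T@np.r_[p/r*np.sin(r),np.cos(r)]; o=-R.T@t
    return o+d*(z-o[2])/d[2]
E
python3 - <<'E'
from h import *
S=load('scene0');D=load('side0')
print('jar',back(D,328,396,0),back(S,446,352,0),'tub',[back(S,u,v,z).round(3).tolist() for u,v in((355,314),(372,320)) for z in(.08,.12)],[back(D,258,287,z).round(3).tolist() for z in(.08,.12)])
E
python3 -m jog '[{"jaw":-1,"xyz":[0,0,0],"yaw":7},{"jaw":-1,"xyz":[0,0,0],"yaw":7},{"jaw":-1,"xyz":[0,0,0],"yaw":4.7},{"jaw":-1,"xyz":[-29.7,-20.7,0],"yaw":0},{"jaw":-1,"xyz":[-29.7,-20.7,0],"yaw":0},{"jaw":-1,"xyz":[-29.7,-20.7,0],"yaw":0},{"jaw":-1,"xyz":[-29.7,-20.7,0],"yaw":0},{"jaw":-1,"xyz":[-29.7,-20.7,0],"yaw":0}]' 40
python3 -m jog '[{"jaw":-1,"xyz":[-29.7,-20.7,0],"yaw":0},{"jaw":-1,"xyz":[-29.7,-20.7,0],"yaw":0},{"jaw":-1,"xyz":[-29.7,-20.7,0],"yaw":0},{"jaw":-1,"xyz":[-29.7,-20.7,0],"yaw":0},{"jaw":-1,"xyz":[-29.7,-20.7,0],"yaw":0},{"jaw":-1,"xyz":[-29.7,-20.7,0],"yaw":0},{"jaw":-1,"xyz":[-29.7,-20.7,0],"yaw":0},{"jaw":-1,"xyz":[-29.7,-20.7,0],"yaw":0}]'
python3 -c "
from h import *
c=snap('wrist','w1'); rel(503,-427,230,140.4); print(c['fx'],c['cx'],c['cy'],(-c['R'].T@c['t']).round(3),c['R'].round(2).tolist())"
```

```text
jar [ 0.47519137 -0.58663223  0.        ] [ 0.46963012 -0.59843478  0.        ] tub [[0.347, -0.395, 0.08], [0.324, -0.413, 0.12], [0.363, -0.436, 0.08], [0.34, -0.453, 0.12]] [[0.34, -0.377, 0.08], [0.345, -0.425, 0.12]]
t: 0.77
ee_pos: [0.2712, 0.4077, 0.2305]
eef_rot: [[-0.771, 0.637, -0.001], [0.637, 0.771, -0.001], [-0.0, -0.001, -1.0]]
force: [-0.2, -0.4, 0.6]
gripper_width: 0.0853
grasp_force: 0.0
t: 1.43
ee_pos: [0.3487, 0.1288, 0.231]
eef_rot: [[-0.771, 0.637, 0.0], [0.637, 0.771, 0.0], [-0.0, 0.0, -1.0]]
force: [0.2, -0.4, 0.5]
gripper_width: 0.0854
grasp_force: 0.0
t 1.48 at [350.5 123.3 231. ] ang 139.9 yaw -0.5 d -468.3 -326.8 1.0
371.64829954431775 317.72496980736474 236.59048850363197 [0.285 0.183 0.375] [[0.64, 0.77, 0.0], [0.73, -0.6, 0.32], [0.25, -0.21, -0.95]]
```

```bash

python3 -m jog '[{"jaw":-1,"xyz":[-29.3,-20.4,0],"yaw":0},{"jaw":-1,"xyz":[-29.3,-20.4,0],"yaw":0},{"jaw":-1,"xyz":[-29.3,-20.4,0],"yaw":0},{"jaw":-1,"xyz":[-29.3,-20.4,0],"yaw":0},{"jaw":-1,"xyz":[-29.3,-20.4,0],"yaw":0},{"jaw":-1,"xyz":[-29.3,-20.4,0],"yaw":0},{"jaw":-1,"xyz":[-29.3,-20.4,0],"yaw":0},{"jaw":-1,"xyz":[-29.3,-20.4,0],"yaw":0}]' >/dev/null
python3 -m jog '[{"jaw":-1,"xyz":[-29.3,-20.4,0],"yaw":0},{"jaw":-1,"xyz":[-29.3,-20.4,0],"yaw":0},{"jaw":-1,"xyz":[-29.3,-20.4,0],"yaw":0},{"jaw":-1,"xyz":[-29.3,-20.4,0],"yaw":0},{"jaw":-1,"xyz":[-29.3,-20.4,0],"yaw":0},{"jaw":-1,"xyz":[-29.3,-20.4,0],"yaw":0},{"jaw":-1,"xyz":[-20,-15,0],"yaw":0},{"jaw":-1,"xyz":[-10,-7,0],"yaw":0}]'
python3 -c "
from h import *
c=snap('wrist','w2'); rel(503,-427,230,140.4)
a=cv2.imread('pics/w1.png');b=cv2.imread('pics/w2.png');cv2.imwrite('pics/w12.png',cv2.resize(np.vstack([a,b]),(400,600)) if 0 else np.hstack([cv2.resize(a,(400,300)),cv2.resize(b,(400,300))]))"
```

```text
t: 2.82
ee_pos: [0.4921, -0.3896, 0.2302]
eef_rot: [[-0.769, 0.639, -0.001], [0.639, 0.769, 0.0], [0.001, -0.0, -1.0]]
force: [-0.5, 0.0, -0.2]
gripper_width: 0.0855
grasp_force: 0.0
t 2.87 at [ 492.2 -390.1  230.2] ang 140.3 yaw -0.1 d -31.9 -21.5 0.2
```

View pics/w12.png

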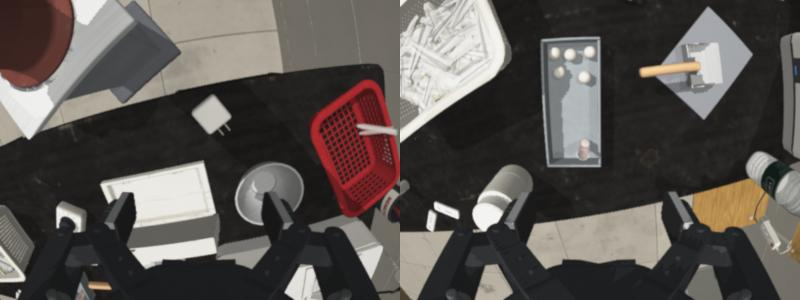

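```bash
python3 - <<'E'
from h import *
f=cv2.imread('pics/w2.png')[40:280,220:560]; f=cv2.resize(f,None,fx=2.35,fy=2.35,interpolation=cv2.INTER_CUBIC); cv2.imwrite('pics/w2c.png',f)
c=load('w1'); print('bowl',fback(c,430,309,.055),[fback(c,u*1.6,v*1.6,.055).round(3) for u,v in((236,200),(303,190),(270,161),(266,226))])
print('basket',[fback(c,u*1.6,v*1.6,.093).round(3) for u,v in((311,120),(372,80),(350,215),(399,190))])
E
```

```text
bowl [0.50307877 0.15159198 0.055     ] [array([0.477, 0.103, 0.055]), array([0.541, 0.201, 0.055]), array([0.456, 0.184, 0.055]), array([0.559, 0.112, 0.055])]
basket [array([0.425, 0.263, 0.093]), array([0.44 , 0.384, 0.093]), array([0.627, 0.248, 0.093]), array([0.672, 0.365, 0.093])]
```

View pics/w2c.png

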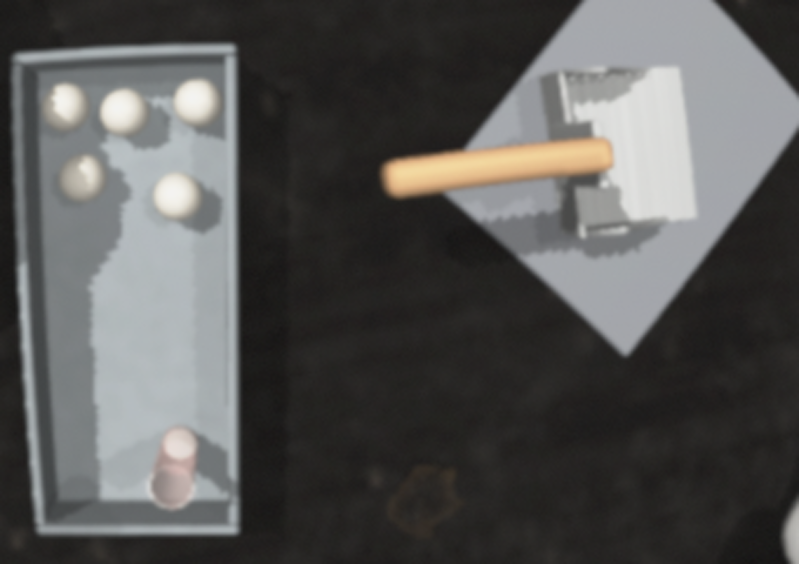

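```bash
python3 - <<'E'
from h import *
c=load('w2')
def q(n,z,*P):
    r=[fback(c,220+x/2.35,40+y/2.35,z)[:2]*1000 for x,y in P]; print(n,[a.round(1).tolist() for a in r]); return r
t=q('tray',.036,(12,55),(235,45),(239,532),(38,532)); print(np.mean(t,0))
q('vialtop',.062,(172,487)); q('vialfoot',.004,(180,446))
q('han',.07,(385,182),(612,153)); q('lip',.006,(680,68),(697,217)); q('backtop',.028,(548,75),(582,236))
q('balls',.014,(64,106),(123,111),(197,102),(82,177),(178,196))
rel(503,-427,120,140.4)
E
```

```text
tray [[336.9, -368.4], [391.0, -302.0], [544.0, -426.4], [489.5, -493.0]]
[ 440.36106917 -397.43375782]
vialtop [[504.4, -427.2]]
vialfoot [[506.0, -428.7]]
han [[464.1, -295.5], [505.9, -219.5]]
lip [[510.6, -141.3], [570.8, -175.3]]
backtop [[474.7, -207.4], [536.6, -235.7]]
balls [[362.5, -368.5], [380.4, -351.8], [397.1, -326.7], [390.0, -382.2], [421.9, -357.5]]
t 2.87 at [ 492.2 -390.1  230.2] ang 140.3 yaw -0.1 d -31.9 -21.5 110.2
```

```bash

python3 -m jog '[{"jaw":-1,"xyz":[-16.4,-10.4,20],"yaw":0},{"jaw":-1,"xyz":[-16.3,-10.4,30],"yaw":0},{"jaw":-1,"xyz":[0,0,38],"yaw":0},{"jaw":-1,"xyz":[0,0,38],"yaw":0},{"jaw":-1,"xyz":[0,0,30],"yaw":0},{"jaw":-0.3,"xyz":[0,0,20],"yaw":0},{"jaw":0,"xyz":[0,0,10],"yaw":0},{"jaw":0.2,"xyz":[0,0,4.5],"yaw":0}]' 25
python3 -m jog '[{"jaw":0.4,"xyz":[0,0,0],"yaw":0},{"jaw":1,"xyz":[0,0,0],"yaw":0},{"jaw":1,"xyz":[0,0,0],"yaw":0},{"jaw":1,"xyz":[0,0,0],"yaw":0},{"jaw":1,"xyz":[0,0,0],"yaw":0},{"jaw":1,"xyz":[0,0,0],"yaw":0},{"jaw":1,"xyz":[0,0,0],"yaw":0},{"jaw":1,"xyz":[0,0,0],"yaw":0}]'
python3 -c "
from h import *
rel(504,-427,40,140.4)"
```

```text
t: 3.53
ee_pos: [0.503, -0.4219, 0.0384]
eef_rot: [[-0.771, 0.637, -0.003], [0.637, 0.771, 0.003], [0.004, 0.001, -1.0]]
force: [0.4, -0.2, 0.1]
gripper_width: 0.0515
grasp_force: 0.0
t: 4.2
ee_pos: [0.5052, -0.4252, 0.0433]
eef_rot: [[-0.77, 0.638, 0.003], [0.638, 0.77, -0.003], [-0.004, -0.0, -1.0]]
force: [0.1, 0.5, 6.6]
gripper_width: 0.0161
grasp_force: 25.2
t 4.2 at [ 505.2 -425.2   43.3] ang 140.4 yaw -0.0 d -0.2 -2.1 3.3
```

```bash

python3 -m jog '[{"jaw":1,"xyz":[0,0,-15],"yaw":0},{"jaw":1,"xyz":[0,0,-30],"yaw":0},{"jaw":1,"xyz":[0,0,-38],"yaw":0},{"jaw":1,"xyz":[0,0,-38],"yaw":0},{"jaw":1,"xyz":[14,13,-35],"yaw":0},{"jaw":1,"xyz":[20,19,-30],"yaw":0},{"jaw":1,"xyz":[20,19,-30],"yaw":0},{"jaw":1,"xyz":[20,19,-30],"yaw":0}]'
python3 -m jog '[{"jaw":1,"xyz":[21,19,-28],"yaw":0},{"jaw":1,"xyz":[27,25,-16],"yaw":0},{"jaw":1,"xyz":[28.5,26.5,0],"yaw":0},{"jaw":1,"xyz":[28.5,26.5,0],"yaw":0},{"jaw":1,"xyz":[28.5,26.5,0],"yaw":0},{"jaw":1,"xyz":[28.5,26.5,0],"yaw":0},{"jaw":1,"xyz":[28.5,26.5,0],"yaw":0},{"jaw":1,"xyz":[28.5,26.5,0],"yaw":0}]' >/dev/null
python3 -m jog '[{"jaw":1,"xyz":[28.5,26.5,0],"yaw":0},{"jaw":1,"xyz":[20,30,0],"yaw":0},{"jaw":1,"xyz":[14,35,0],"yaw":0},{"jaw":1,"xyz":[12.5,35.6,0],"yaw":0},{"jaw":1,"xyz":[12.5,35.6,0],"yaw":0},{"jaw":1,"xyz":[12.5,35.6,0],"yaw":0},{"jaw":1,"xyz":[10,30,0],"yaw":0},{"jaw":1,"xyz":[5,15,0],"yaw":0}]'
python3 -c "
from h import *
c=snap('wrist','w3');snap('scene','s3'); rel(555,283,200,140.4)"
```

```text
t: 4.87
ee_pos: [0.4909, -0.3218, 0.2892]
eef_rot: [[-0.77, 0.638, 0.001], [0.638, 0.77, -0.0], [-0.001, -0.0, -1.0]]
force: [2.0, 0.1, 0.3]
gripper_width: 0.0161
grasp_force: 24.7
t: 6.2
ee_pos: [0.5187, 0.2369, 0.3311]
eef_rot: [[-0.772, 0.635, -0.0], [0.635, 0.772, 0.001], [0.001, 0.0, -1.0]]
force: [-0.0, -0.9, -0.3]
gripper_width: 0.0157
grasp_force: 24.7
t 6.3 at [518.5 235.8 330.8] ang 140.6 yaw 0.2 d 2.0 59.6 130.8
```

View pics/w3.png

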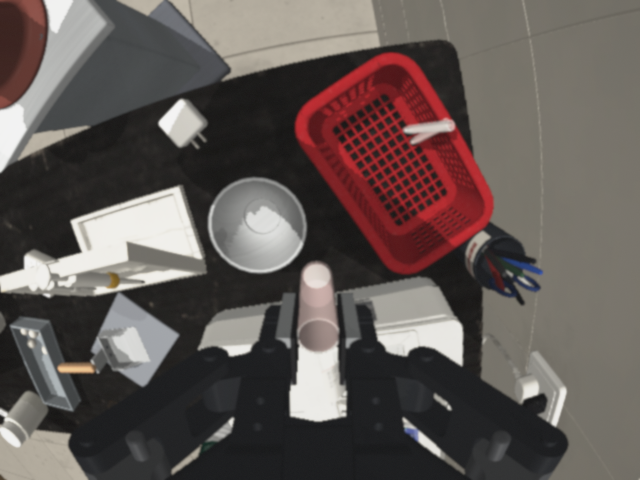

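```bash
python3 - <<'E'
from h import *
c=load('w3')
f=lambda u,v,z:(fback(c,u,v,z)[:2]*1000).round(0).tolist()
print('basket',[f(u,v,.093) for u,v in((410,52),(297,118),(395,272),(493,205))],'floor',f(392,162,.006),[f(u,v,.006) for u,v in((383,93),(333,125),(400,225),(452,195))])
print('bowl',[f(u,v,.055) for u,v in((208,225),(306,225),(257,178),(257,272))],f(262,222,.005))
rel(545,285,130,140.4)
E
```

```text
basket [[462.0, 407.0], [445.0, 272.0], [645.0, 249.0], [654.0, 387.0]] floor [561.0, 326.0] [[485.0, 371.0], [478.0, 297.0], [636.0, 285.0], [648.0, 366.0]]
bowl [[470.0, 106.0], [546.0, 198.0], [467.0, 191.0], [554.0, 111.0]] [517.0, 144.0]
t 6.3 at [518.5 235.8 330.8] ang 140.6 yaw 0.2 d 11.0 54.8 200.8
```

```bash
python3 - <<'E'
from h import *
S=load('s3');D=load('side0')
f=S['frame'][100:220,180:340,::-1].copy(); g=D['frame'][125:245,280:440,::-1].copy()
f=cv2.resize(f,None,fx=2.5,fy=2.5,interpolation=2);g=cv2.resize(g,None,fx=2.5,fy=2.5,interpolation=2)
def poly(P,col):
    for im,c,o in((f,S,(180,100)),(g,D,(280,125))):
        q=np.array([(proj(c,np.array(p)/1000)-o)*2.5 for p in P]).round().astype(int); cv2.polylines(im,[q],True,col,1)
th=np.linspace(0,6.28,30)
for z in(93,0): poly([(x,y,z) for x,y in((462,407),(445,272),(645,249),(654,387))],(0,255,0))
poly([(509+60*np.cos(a),150+60*np.sin(a),55) for a in th],(0,255,255))
cv2.imwrite('pics/ov.png',np.hstack([f,g]))
E
```

```text
(no output)
```

View pics/ov.png

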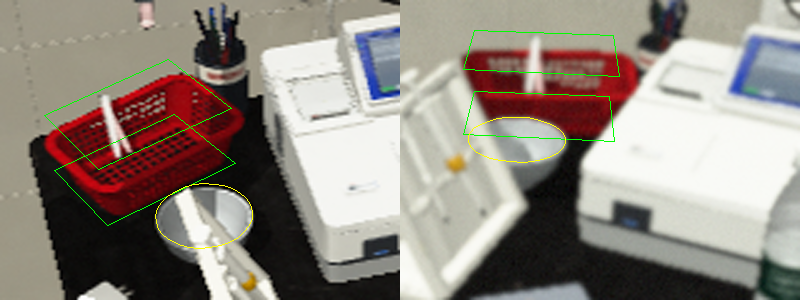

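```bash

python3 -m jog '[{"jaw":1,"xyz":[4,26.5,10],"yaw":0},{"jaw":1,"xyz":[4,26.5,20],"yaw":0},{"jaw":1,"xyz":[4,26.5,30],"yaw":0},{"jaw":1,"xyz":[0,0,40],"yaw":0},{"jaw":1,"xyz":[0,0,40],"yaw":0},{"jaw":1,"xyz":[0,0,40],"yaw":0},{"jaw":1,"xyz":[0,0,35],"yaw":0},{"jaw":1,"xyz":[0,0,30],"yaw":0}]'
python3 -m jog '[{"jaw":1,"xyz":[0,0,0],"yaw":0},{"jaw":0.2,"xyz":[0,0,0],"yaw":0},{"jaw":0,"xyz":[0,0,0],"yaw":0},{"jaw":0,"xyz":[0,0,0],"yaw":0},{"jaw":0,"xyz":[0,0,-20],"yaw":0},{"jaw":0,"xyz":[0,0,-40],"yaw":0},{"jaw":0,"xyz":[0,0,-40],"yaw":0},{"jaw":0,"xyz":[0,0,-40],"yaw":0}]'
python3 -m jog '[{"jaw":0,"xyz":[0,-10,-40],"yaw":0},{"jaw":0,"xyz":[-12,-34,-20],"yaw":0},{"jaw":0,"xyz":[-12.5,-35,0],"yaw":0},{"jaw":0,"xyz":[-12.5,-35,0],"yaw":0},{"jaw":0,"xyz":[-12.5,-35,0],"yaw":0},{"jaw":0,"xyz":[-12.5,-35,0],"yaw":0},{"jaw":0,"xyz":[-12.5,-35,0],"yaw":0},{"jaw":0,"xyz":[-12.5,-35,0],"yaw":0}]'
python3 -c "
from h import *
c=snap('wrist','w4');s=snap('scene','s4'); rel(489,-253,250,61)
f=s['frame'][100:220,180:340,::-1]; d=c['frame'][:,:,::-1]
cv2.imwrite('pics/v4.png',np.hstack([cv2.resize(f,(400,300)),cv2.resize(d,(400,300))]))"
```

```text
t: 6.97
ee_pos: [0.5589, 0.3009, 0.0834]
eef_rot: [[-0.77, 0.638, -0.002], [0.638, 0.77, -0.001], [0.001, -0.003, -1.0]]
force: [0.1, 0.1, -0.4]
gripper_width: 0.0162
grasp_force: 24.8
t: 7.63
ee_pos: [0.5606, 0.3028, 0.2305]
eef_rot: [[-0.771, 0.637, 0.004], [0.637, 0.771, 0.001], [-0.002, 0.003, -1.0]]
force: [-0.3, -0.0, 0.5]
gripper_width: 0.0431
grasp_force: 0.0
t: 8.3
ee_pos: [0.465, 0.0501, 0.2892]
eef_rot: [[-0.771, 0.637, 0.006], [0.637, 0.771, -0.001], [-0.005, 0.003, -1.0]]
force: [0.5, -0.6, 0.2]
gripper_width: 0.0426
grasp_force: 0.0
t 8.4 at [464.8  47.9 289.3] ang 140.1 yaw 79.1 d -251.4 167.0 39.3
```

View pics/v4.png

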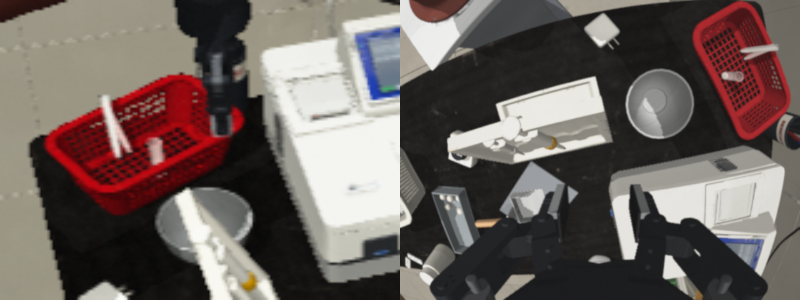

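```bash

python3 -m jog '[{"jaw":0,"xyz":[0,0,0],"yaw":7.1},{"jaw":0,"xyz":[0,0,0],"yaw":7.1},{"jaw":0,"xyz":[0,0,0],"yaw":7.1},{"jaw":0,"xyz":[0,0,0],"yaw":7.1},{"jaw":0,"xyz":[0,0,0],"yaw":7.1},{"jaw":0,"xyz":[0,0,0],"yaw":7.1},{"jaw":0,"xyz":[0,0,0],"yaw":7.1},{"jaw":0,"xyz":[0,0,0],"yaw":7.1}]' >/dev/null
python3 -m jog '[{"jaw":0,"xyz":[0,0,0],"yaw":7.1},{"jaw":0,"xyz":[0,0,0],"yaw":7.1},{"jaw":0,"xyz":[0,0,0],"yaw":7.1},{"jaw":0,"xyz":[-25,16,0],"yaw":0},{"jaw":0,"xyz":[-33,22,0],"yaw":0},{"jaw":0,"xyz":[-33,22,0],"yaw":0},{"jaw":0,"xyz":[-33,22,0],"yaw":0},{"jaw":0,"xyz":[-33,22,0],"yaw":0}]' >/dev/null
python3 -m jog '[{"jaw":0,"xyz":[-33,22,0],"yaw":0},{"jaw":0,"xyz":[-33,22,30],"yaw":0},{"jaw":0,"xyz":[-20,14,30],"yaw":0},{"jaw":0,"xyz":[-8,5,30],"yaw":0},{"jaw":0,"xyz":[0,0,20],"yaw":0},{"jaw":0,"xyz":[0,0,0],"yaw":0},{"jaw":0,"xyz":[0,0,0],"yaw":0},{"jaw":0,"xyz":[0,0,0],"yaw":0}]'
cat >> h.py <<'E'
def handle(c,pin=False,z=.072):
    h=cv2.cvtColor(c['frame'],cv2.COLOR_RGB2HSV); m=cv2.inRange(h,(8,90,90),(25,255,255))
    n,l,st,ce=cv2.connectedComponentsWithStats(m); return [(st[i].tolist(),ce[i]) for i in range(1,n) if st[i][4]>40],l
E
python3 -c "
from h import *
c=snap('wrist','w5'); rel(487,-253,180,61.7)
r,l=handle(c); print(r)
for s in ('scene','side'):
  k=snap(s,s+'5'); print(s,[x for x in handle(k)[0]])
"
```

```text
t: 10.4
ee_pos: [0.4973, -0.2421, 0.1839]
eef_rot: [[0.464, 0.886, 0.004], [0.886, -0.464, -0.002], [-0.0, 0.005, -1.0]]
force: [0.6, 0.5, -0.8]
gripper_width: 0.0429
grasp_force: 0.0
t 10.45 at [ 497.5 -242.2  184.2] ang 62.4 yaw 0.7 d -14.4 -4.1 4.2
[([60, 0, 27, 21, 430], array([73.84651163,  9.40697674])), ([556, 68, 73, 54, 3032], array([593.21800792,  91.85059367])), ([301, 200, 20, 110, 701], array([311.27389444, 259.64621969]))]
scene [([387, 126, 103, 36, 2497], array([437.74489387, 142.85702843])), ([407, 193, 100, 82, 5517], array([455.94217872, 232.84647453])), ([346, 248, 14, 25, 136], array([352.5       , 260.19852941]))]
side [([494, 206, 146, 67, 4790], array([568.0302714 , 238.64509395])), ([314, 247, 20, 23, 156], array([323.18589744, 258.51282051])), ([447, 290, 158, 131, 13364], array([530.00059862, 353.2234361 ])), ([0, 426, 40, 54, 883], array([ 19.55605889, 452.87089468]))]
```

```bash
python3 - <<'E'
from h import *
for n,f in(('scene5',back),('side5',back),('w5',fback)):
    c=load(n); h=cv2.cvtColor(c['frame'],cv2.COLOR_RGB2HSV); m=cv2.inRange(h,(6,60,40),(28,255,255))
    k,l,st,ce=cv2.connectedComponentsWithStats(m)
    t={'scene5':(352,260),'side5':(323,258),'w5':(311,259)}[n]; i=min(range(1,k),key=lambda i:np.hypot(*(ce[i]-t))if st[i][4]>100 else 1e9)
    ys,xs=np.where(l==i); P=np.array([f(c,x,y,.070)[:2]*1000 for x,y in zip(xs,ys)]); mu=P.mean(0); w,V=np.linalg.eigh(np.cov(P.T)); s=(P-mu)@V[:,1]
    print(n,st[i],mu.round(1),'ang',np.degrees(np.arctan2(*V[::-1,1])).round(1),'ends',(mu+np.outer([s.min(),s.max()],V[:,1])).round(1).tolist(),'width',np.ptp((P-mu)@V[:,0]).round(1))
c=load('w5');p=c['frame'][255,295:330]; print(p.tolist()[::2])
E
```

```text
scene5 [346 248  14  25 147] [ 478.4 -263.8] ang 60.7 ends [[456.5, -302.7], [501.2, -223.1]] width 16.0
side5 [313 246  22  25 209] [ 479.4 -268.3] ang 61.4 ends [[456.6, -310.1], [505.3, -220.9]] width 22.2
w5 [ 300  199   22  111 1966] [ 484.7 -257.3] ang 60.9 ends [[462.5, -297.2], [505.9, -219.1]] width 15.8
[[45, 43, 40], [44, 43, 40], [44, 42, 38], [101, 82, 64], [227, 186, 139], [246, 226, 175], [247, 237, 191], [247, 238, 192], [247, 234, 185], [246, 229, 178], [243, 218, 164], [228, 188, 141], [165, 131, 99], [68, 57, 48], [42, 41, 38], [41, 41, 38], [41, 39, 37], [41, 38, 38]]
```

```bash

python3 -m jog '[{"jaw":0,"xyz":[0,0,0],"yaw":1.5},{"jaw":0,"xyz":[-9.4,-3.8,20],"yaw":0},{"jaw":0,"xyz":[0,0,30],"yaw":0},{"jaw":0,"xyz":[0,0,30],"yaw":0},{"jaw":0,"xyz":[0,0,30],"yaw":0},{"jaw":0,"xyz":[0,0,20],"yaw":0},{"jaw":0,"xyz":[0,0,6],"yaw":0},{"jaw":0,"xyz":[0,0,0],"yaw":0}]' 120
python3 -m jog '[{"jaw":0.3,"xyz":[0,0,0],"yaw":0},{"jaw":1,"xyz":[0,0,0],"yaw":0},{"jaw":1,"xyz":[0,0,0],"yaw":0},{"jaw":1,"xyz":[0,0,0],"yaw":0},{"jaw":1,"xyz":[0,0,0],"yaw":0},{"jaw":1,"xyz":[0,0,0],"yaw":0},{"jaw":1,"xyz":[0,0,0],"yaw":0},{"jaw":1,"xyz":[0,0,0],"yaw":0}]'
python3 -m jog '[{"jaw":1,"xyz":[0,0,-5],"yaw":0},{"jaw":1,"xyz":[0,0,-15],"yaw":0},{"jaw":1,"xyz":[0,0,-20],"yaw":0},{"jaw":1,"xyz":[0,0,-20],"yaw":0},{"jaw":1,"xyz":[0,0,-20],"yaw":0},{"jaw":1,"xyz":[0,0,-20],"yaw":0},{"jaw":1,"xyz":[0,0,0],"yaw":0},{"jaw":1,"xyz":[0,0,0],"yaw":0}]'
python3 -c "
from h import *
snap('wrist','w6');snap('side','d6'); rel(487,-253,180,61.7);print(arm.get_obs()['moment'])"
```

```text
t: 11.22
ee_pos: [0.4873, -0.2476, 0.0438]
eef_rot: [[0.488, 0.873, -0.002], [0.873, -0.488, 0.001], [0.0, -0.002, -1.0]]
force: [-0.1, -0.9, -0.2]
gripper_width: 0.0428
grasp_force: 0.0
t: 11.88
ee_pos: [0.4895, -0.2495, 0.0475]
eef_rot: [[0.488, 0.873, 0.004], [0.873, -0.488, -0.003], [-0.001, 0.004, -1.0]]
force: [-1.4, 0.7, 5.6]
gripper_width: 0.0104
grasp_force: 117.4
t: 12.55
ee_pos: [0.4886, -0.2487, 0.146]
eef_rot: [[0.488, 0.873, 0.003], [0.873, -0.488, -0.002], [-0.0, 0.003, -1.0]]
force: [-0.0, 0.1, -0.9]
gripper_width: 0.0108
grasp_force: 117.2
t 12.65 at [ 487.1 -247.7  143.2] ang 60.8 yaw -0.9 d -4.7 2.4 -36.8
[-0.01176645  0.00704274  0.02023299]
```

```bash
cat >> h.py <<'E'
def blob(c,near=None):
    h=cv2.cvtColor(c['frame'],cv2.COLOR_RGB2HSV); m=cv2.inRange(h,(6,60,40),(28,255,255))
    k,l,st,ce=cv2.connectedComponentsWithStats(m); i=min((i for i in range(1,k) if st[i][4]>25),key=lambda i:np.hypot(*(ce[i]-near)))
    ys,xs=np.where(l==i); return np.c_[xs,ys].astype(float),st[i]
def fproj(c,X):
    p=c['R']@X+c['t']; th=np.arctan2(np.hypot(p[0],p[1]),p[2]); d=p[:2]/np.hypot(p[0],p[1])*th; return np.array([c['fx']*d[0]+c['cx'],c['fy']*d[1]+c['cy']])
def scoop_pts(X,pitch,e=None,R=None):
    "scoop-frame mm -> world, held at grip point, pitch>0 nose up (deg)"
    o=arm.get_obs(); e=np.array(o['ee_pos'])if e is None else e; R=np.array(o['eef_rot']) if R is None else R
    sx=-R[:,0]; sy=-R[:,1]  # tool x = -scoop x
    sz=np.array([0,0,1.]); sx=sx-sx[2]*sz; sx/=np.linalg.norm(sx); sy=np.cross(sz,sx)
    a=np.radians(pitch); g=e-R[:,2]*.019; d=(np.array(X,float)-[68,0,62])/1000
    x,z=d[...,0]*np.cos(a)+d[...,2]*np.sin(a), -d[...,0]*np.sin(a)+d[...,2]*np.cos(a)
    return g+x[...,None]*sx+d[...,1:2]*sy+z[...,None]*sz
E
python3 - <<'E'
from h import *
for n,pf in(('d6',proj),('w6',fproj)):
    c=load(n)
    for p in(-20,0,20):
        P=scoop_pts([[35,0,62],[121,0,62],[68,0,62],[-35,-35,0],[-35,35,0]],p); print(n,p,[pf(c,x).round(0).tolist() for x in P])
    g=pf(c,scoop_pts([[100,0,62]],0)[0]); b,st=blob(c,g); mu=b.mean(0); V=np.linalg.eigh(np.cov(b.T))[1][:,1]; s=(b-mu)@V
    print('blob',st,'ends',(mu+np.outer([s.min(),s.max()],V)).round(1).tolist())
E
```

```text
d6 -20 [[333.0, 217.0], [317.0, 223.0], [327.0, 219.0], [327.0, 234.0], [353.0, 241.0]]
d6 0 [[333.0, 213.0], [316.0, 231.0], [327.0, 219.0], [332.0, 218.0], [358.0, 225.0]]
d6 20 [[333.0, 209.0], [316.0, 237.0], [327.0, 219.0], [335.0, 201.0], [361.0, 208.0]]
blob [313 214  15  22 168] ends [[328.0, 214.7], [314.3, 234.2]]
w6 -20 [[312.0, 250.0], [313.0, 443.0], [312.0, 331.0], [255.0, 130.0], [373.0, 129.0]]
w6 0 [[312.0, 256.0], [313.0, 419.0], [312.0, 331.0], [244.0, 79.0], [383.0, 79.0]]
w6 20 [[312.0, 274.0], [313.0, 390.0], [312.0, 331.0], [225.0, 36.0], [400.0, 35.0]]
blob [ 298  256   40  167 5317] ends [[317.8, 256.0], [317.6, 422.0]]
```

```bash

python3 -m jog '[{"jaw":1,"xyz":[0,0,-10],"yaw":0},{"jaw":1,"xyz":[0,0,-20],"yaw":-3},{"jaw":1,"xyz":[0,0,-20],"yaw":-7},{"jaw":1,"xyz":[0,0,-10],"yaw":-7},{"jaw":1,"xyz":[0,0,0],"yaw":-7},{"jaw":1,"xyz":[0,0,0],"yaw":-7},{"jaw":1,"xyz":[0,0,0],"yaw":-7},{"jaw":1,"xyz":[0,0,0],"yaw":-7}]' >/dev/null
python3 -m jog '[{"jaw":1,"xyz":[0,0,0],"yaw":-7},{"jaw":1,"xyz":[0,0,0],"yaw":-7},{"jaw":1,"xyz":[0,0,0],"yaw":-7},{"jaw":1,"xyz":[0,0,0],"yaw":-7},{"jaw":1,"xyz":[-10,0,0],"yaw":-7},{"jaw":1,"xyz":[-20,-5,0],"yaw":0},{"jaw":1,"xyz":[-25,-10,0],"yaw":0},{"jaw":1,"xyz":[-25,-10,0],"yaw":0}]' >/dev/null
python3 -m jog '[{"jaw":1,"xyz":[-20,-7,0],"yaw":0},{"jaw":1,"xyz":[-15,-5,0],"yaw":0},{"jaw":1,"xyz":[-5,0,0],"yaw":0},{"jaw":1,"xyz":[0,0,0],"yaw":0},{"jaw":1,"xyz":[0,0,0],"yaw":0},{"jaw":1,"xyz":[0,0,0],"yaw":0},{"jaw":1,"xyz":[0,0,0],"yaw":0},{"jaw":1,"xyz":[0,0,0],"yaw":0}]'
python3 - <<'E'
from h import *
c=snap('wrist','w7');snap('side','d7');snap('scene','s7'); rel(559,-348,200,140.8)
th=np.radians(-39.2);u=np.array([np.cos(th),np.sin(th)]);w=np.array([-u[1],u[0]])
W=lambda x,y,z:np.r_[(np.array([439.8,-399.7])+x*u+y*w),z]/1000
print([fproj(c,W(x,y,36)).round(0).tolist() for x,y in((-99,43),(99,43),(99,-43),(-99,-43))])
# lateral intensity profiles across tray at several x, wrist: sample along y
g=cv2.cvtColor(c['frame'],cv2.COLOR_RGB2GRAY)
for x in(-20,0,20,40,60):
    ys=np.arange(-55,56,1); v=np.array([g[tuple(fproj(c,W(x,y,36)).round().astype(int)[::-1])] if 0<fproj(c,W(x,y,36))[1]<479 and 0<fproj(c,W(x,y,36))[0]<639 else -1 for y in ys])
    print(x,v.tolist())
E
```

```text
t: 14.65
ee_pos: [0.5564, -0.3529, 0.2049]
eef_rot: [[-0.775, 0.632, 0.0], [0.632, 0.775, -0.0], [-0.0, 0.0, -1.0]]
force: [0.5, 0.5, -1.0]
gripper_width: 0.011
grasp_force: 117.2
t 14.8 at [ 556.6 -353.3  204.9] ang 140.8 yaw 0.0 d 1.5 5.7 4.9
[[236.0, 28.0], [243.0, 251.0], [158.0, 250.0], [143.0, 39.0]]
-20 [33, 33, 34, 34, 33, 34, 33, 32, 31, 32, 32, 32, 44, 77, 111, 129, 127, 110, 88, 78, 76, 76, 76, 77, 77, 77, 76, 77, 77, 84, 103, 124, 131, 132, 133, 133, 133, 134, 134, 135, 135, 135, 136, 135, 135, 135, 134, 134, 135, 135, 135, 135, 135, 136, 136, 137, 137, 138, 140, 148, 163, 182, 198, 199, 199, 198, 198, 198, 197, 197, 198, 199, 200, 199, 199, 200, 199, 198, 198, 198, 198, 198, 199, 200, 199, 199, 199, 199, 198, 188, 185, 185, 183, 183, 182, 178, 188, 195, 183, 152, 112, 86, 79, 91, 128, 175, 203, 212, 184, 163, 173]
0 [29, 28, 27, 28, 29, 29, 28, 28, 28, 30, 30, 30, 43, 87, 143, 177, 176, 143, 104, 82, 77, 77, 77, 77, 77, 77, 76, 76, 75, 80, 99, 123, 134, 134, 136, 135, 135, 135, 134, 135, 135, 134, 135, 135, 136, 135, 136, 136, 143, 163, 184, 195, 198, 199, 199, 198, 198,
[... 1157 characters left out ...]
 186, 186, 186, 185, 185, 184, 184, 183, 184, 184, 183, 184, 183, 184, 186, 186, 186, 185, 184, 184, 185, 190, 204, 224, 225, 216, 177, 125, 97, 92, 92, 93, 106, 142, 173]
60 [35, 38, 38, 39, 39, 41, 41, 40, 41, 41, 40, 40, 50, 89, 137, 163, 155, 122, 87, 71, 69, 70, 73, 74, 75, 74, 75, 75, 77, 87, 110, 128, 136, 137, 137, 138, 137, 136, 136, 135, 136, 136, 136, 136, 136, 136, 137, 146, 166, 187, 195, 196, 196, 197, 197, 196, 192, 188, 185, 184, 184, 184, 184, 184, 184, 184, 183, 183, 184, 184, 184, 185, 184, 184, 185, 186, 186, 187, 188, 188, 188, 188, 188, 188, 188, 187, 186, 187, 186, 187, 186, 186, 186, 186, 183, 176, 172, 178, 173, 166, 158, 147, 127, 105, 94, 92, 92, 94, 113, 151, 185]
```

```bash
python3 - <<'E'
from h import *
th=np.radians(-39.2);u=np.array([np.cos(th),np.sin(th)]);w=np.array([-u[1],u[0]])
W=lambda x,y,z:np.r_[(np.array([439.8,-399.7])+x*u+y*w),z]/1000
def samp(g,P): P=np.array(P,np.float32); return cv2.remap(g,P[None,:,0],P[None,:,1],cv2.INTER_LINEAR)[0].astype(int)
for n,pf in(('scene0',proj),('side0',proj),('w2',fproj)):
    c=load(n); g=cv2.cvtColor(c['frame'],cv2.COLOR_RGB2GRAY)
    for lo in(-50,34):
        ys=np.arange(lo,lo+17); v=np.mean([samp(g,[pf(c,W(x,y,36)) for y in ys]) for x in(range(-40,81,5) if not(n=='scene0' and lo<0) else range(60,90,5))],0); print(n,lo,v.round().astype(int).tolist())
    for lo in(-106,90):
        xs=np.arange(lo,lo+17); v=np.mean([samp(g,[pf(c,W(x,y,36)) for x in xs]) for y in range(-30,31,5)],0); print(n,'x',lo,v.round().astype(int).tolist())
c=load('w6'); 
for r in(262,400,415): print(r,c['frame'][r,290:345,0].tolist())
E
```

```text
scene0 -50 [115, 115, 117, 124, 144, 166, 180, 178, 169, 164, 163, 164, 164, 164, 164, 164, 164]
scene0 34 [128, 138, 156, 168, 161, 132, 93, 59, 38, 27, 22, 19, 19, 19, 19, 18, 18]
scene0 x -106 [42, 54, 67, 86, 110, 135, 151, 160, 159, 146, 125, 111, 110, 117, 127, 140, 154]
scene0 x 90 [85, 97, 116, 133, 144, 144, 129, 94, 55, 27, 16, 15, 16, 17, 17, 17, 17]
side0 -50 [133, 135, 137, 141, 147, 154, 162, 168, 173, 176, 178, 178, 179, 180, 181, 182, 183]
side0 34 [141, 145, 149, 152, 153, 150, 146, 136, 123, 107, 90, 74, 61, 50, 42, 35, 31]
side0 x -106 [34, 39, 47, 59, 73, 90, 105, 117, 126, 129, 127, 122, 115, 109, 103, 98, 96]
side0 x 90 [151, 153, 156, 163, 169, 174, 176, 173, 167, 157, 148, 141, 136, 133, 131, 129, 127]
w2 -50 [32, 31, 31, 31, 30, 31, 34, 52, 93, 136, 158, 152, 126, 93, 75, 71, 70]
w2 34 [156, 156, 156, 156, 158, 159, 159, 166, 173, 164, 131, 84, 44, 29, 27, 28, 28]
w2 x -106 [37, 36, 37, 37, 47, 84, 135, 168, 168, 142, 107, 84, 81, 90, 105, 115, 118]
w2 x 90 [100, 101, 105, 117, 137, 158, 165, 148, 107, 65, 43, 36, 36, 36, 36, 37, 36]
262 [171, 173, 174, 173, 174, 173, 173, 173, 172, 170, 168, 160, 147, 130, 119, 115, 115, 118, 120, 121, 123, 124, 125, 125, 126, 126, 125, 126, 126, 126, 126, 127, 126, 126, 126, 127, 126, 127, 126, 125, 126, 128, 137, 150, 163, 169, 170, 170, 170, 169, 169, 168, 170, 170, 171]
400 [35, 35, 36, 35, 35, 35, 46, 62, 76, 79, 81, 84, 105, 145, 188, 215, 226, 231, 235, 237, 239, 241, 243, 243, 243, 242, 241, 241, 239, 238, 237, 236, 235, 233, 231, 227, 222, 216, 208, 198, 186, 169, 145, 121, 107, 105, 107, 105, 94, 67, 41, 34, 34, 32, 31]
415 [38, 38, 36, 36, 36, 43, 62, 79, 85, 87, 88, 88, 96, 126, 171, 206, 223, 230, 233, 237, 239, 241, 242, 243, 243, 242, 241, 240, 239, 238, 237, 236, 235, 234, 231, 226, 221, 214, 205, 194, 180, 158, 131, 105, 92, 88, 87, 84, 80, 68, 52, 39, 32, 32, 36]
```

```bash

python3 -m jog '[{"jaw":1,"xyz":[-4,-20,0],"yaw":0},{"jaw":1,"xyz":[-5,-25,10],"yaw":0},{"jaw":1,"xyz":[-5,-25,25],"yaw":0},{"jaw":1,"xyz":[-5,-22,25],"yaw":0},{"jaw":1,"xyz":[-3,-15.8,25],"yaw":0},{"jaw":1,"xyz":[0,0,20],"yaw":0},{"jaw":1,"xyz":[0,0,10],"yaw":0},{"jaw":1,"xyz":[0,0,0],"yaw":0}]'
python3 -m jog '[{"jaw":1,"xyz":[0,0,0],"yaw":0},{"jaw":1,"xyz":[0,0,0],"yaw":0},{"jaw":1,"xyz":[0,0,0],"yaw":0},{"jaw":1,"xyz":[0,0,0],"yaw":0},{"jaw":1,"xyz":[0,0,0],"yaw":0},{"jaw":1,"xyz":[0,0,0],"yaw":0},{"jaw":1,"xyz":[0,0,0],"yaw":0},{"jaw":1,"xyz":[0,0,0],"yaw":0}]'
python3 - <<'E'
from h import *
c=snap('wrist','w8');snap('side','d8');snap('scene','s8'); rel(505.4,-450.7,90,140.8)
print([fproj(c,p).round(0).tolist() for p in scoop_pts([[-35,-35,0],[-35,35,0],[35,-35,24],[35,35,24]],0)])
cv2.imwrite('pics/w8c.png',cv2.resize(c['frame'][0:300,120:520,::-1],(800,600),interpolation=2))
E
```

```text
t: 15.47
ee_pos: [0.504, -0.4494, 0.0861]
eef_rot: [[-0.775, 0.632, -0.004], [0.632, 0.775, 0.005], [0.006, 0.001, -1.0]]
force: [-0.6, 0.0, -1.5]
gripper_width: 0.0105
grasp_force: 117.3
t: 16.13
ee_pos: [0.5056, -0.4511, 0.0898]
eef_rot: [[-0.775, 0.632, 0.0], [0.632, 0.775, -0.0], [-0.0, -0.0, -1.0]]
force: [-1.0, -0.2, -0.9]
gripper_width: 0.0108
grasp_force: 117.3
t 16.28 at [ 505.5 -451.1   89.6] ang 140.8 yaw -0.0 d 0.3 0.3 -0.4
[[245.0, 77.0], [386.0, 77.0], [240.0, 225.0], [391.0, 225.0]]
```

View pics/w8c.png

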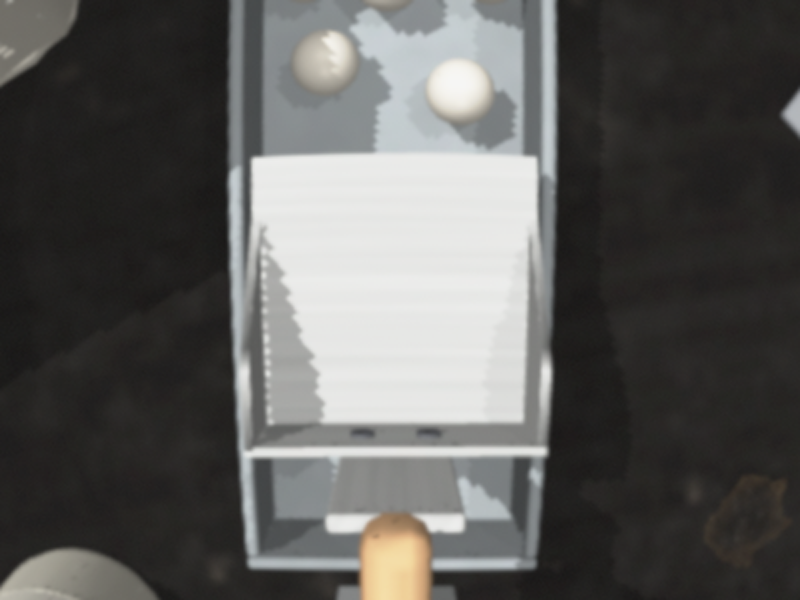

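```bash

python3 -m jog '[{"jaw":1,"xyz":[0,0.4,10],"yaw":0},{"jaw":1,"xyz":[0,0,12],"yaw":0},{"jaw":1,"xyz":[0,0,10],"yaw":0},{"jaw":1,"xyz":[0,0,6],"yaw":0},{"jaw":1,"xyz":[0,0,3],"yaw":0},{"jaw":1,"xyz":[0,0,1],"yaw":0},{"jaw":1,"xyz":[0,0,0.5],"yaw":0},{"jaw":1,"xyz":[0,0,0],"yaw":0}]'
python3 -c "
from h import *
rel(505.4,-450.7,47.5,140.8);print(arm.get_obs()['force'],arm.get_obs()['moment'])"
```

```text
t: 16.95
ee_pos: [0.5057, -0.4507, 0.0474]
eef_rot: [[-0.775, 0.632, -0.001], [0.632, 0.775, 0.001], [0.001, 0.0, -1.0]]
force: [-2.0, 1.6, 3.2]
gripper_width: 0.0111
grasp_force: 118.1
t 16.95 at [ 505.7 -450.7   47.4] ang 140.8 yaw 0.0 d 0.2 -0.2 -0.1
[-2.04294463  1.63946284  3.20466713] [0.40213898 0.32941205 0.04014872]
```

```bash

python3 -m jog '[{"jaw":1,"xyz":[8,0,0],"yaw":0},{"jaw":1,"xyz":[16,0,0],"yaw":0},{"jaw":1,"xyz":[20,0,0],"yaw":0},{"jaw":1,"xyz":[16,0,0],"yaw":0},{"jaw":1,"xyz":[10,0,0],"yaw":0},{"jaw":1,"xyz":[4,0,0],"yaw":0},{"jaw":1,"xyz":[1,0,0],"yaw":0},{"jaw":1,"xyz":[0,0,0],"yaw":0}]'
cat >> h.py <<'E'
def balls(name):
    c=snap('wrist',name); h=cv2.cvtColor(c['frame'],cv2.COLOR_RGB2HSV)
    g=cv2.medianBlur(cv2.cvtColor(c['frame'],cv2.COLOR_RGB2GRAY),3)
    r=cv2.HoughCircles(g,cv2.HOUGH_GRADIENT,1,18,param1=80,param2=14,minRadius=10,maxRadius=26)
    return c,([] if r is None else [x for x in r[0].round(0).tolist() if 215<x[0]<415 and x[1]<300])
E
python3 -c "
from h import *
c,b=balls('w9');snap('scene','s9');snap('side','d9');print(b);rel(505.4,-450.7,47.5,140.8);print(arm.get_obs()['force'],arm.get_obs()['moment'])"
```

```text
t: 17.62
ee_pos: [0.4478, -0.4036, 0.0475]
eef_rot: [[-0.775, 0.632, 0.0], [0.632, 0.775, -0.0], [-0.0, -0.0, -1.0]]
force: [-0.3, 0.5, 3.0]
gripper_width: 0.0108
grasp_force: 117.9
[[282.0, 124.0, 21.0], [344.0, 118.0, 19.0], [254.0, 90.0, 21.0], [310.0, 90.0, 22.0], [378.0, 92.0, 21.0], [318.0, 278.0, 22.0], [368.0, 130.0, 23.0], [308.0, 130.0, 17.0], [350.0, 268.0, 19.0]]
t 17.77 at [ 447.9 -403.7   47.4] ang 140.8 yaw 0.0 d -74.3 -0.1 -0.1
[-1.20726115  0.66678034  4.98438923] [ 0.26314603  0.19098474 -0.04392405]
```

```bash
cat >> h.py <<'E'
def inscoop(c,b,zc=12,corr=5):
    "ball pixels -> scoop frame xy mm (level scoop)"
    o=arm.get_obs();R=np.array(o['eef_rot']);e=np.array(o['ee_pos']); z0=e[2]+.019-.062
    out=[]
    for u,v,r in b:
        p=fback(c,u-corr,v,z0+zc/1000)-e; out.append([round(float(-p@R[:,0]*1000+68),1),round(float(-p@R[:,1]*1000),1),r])
    return out
E
python3 -c "
from h import *
c=load('w9');print(inscoop(c,[[282,124,0],[344,118,0],[254,90,0],[310,90,0],[378,92,0]]))"
```

```text
[[-11.0, 18.0, 0], [-13.7, -10.8, 0], [-27.5, 31.0, 0], [-26.8, 4.9, 0], [-26.3, -26.5, 0]]
```

```bash

python3 -m jog '[{"jaw":1,"xyz":[1,0,0],"yaw":0},{"jaw":1,"xyz":[-3.2,0,2.0],"yaw":0},{"jaw":1,"xyz":[-3.1,0,2.2],"yaw":0},{"jaw":1,"xyz":[-3,0,2.3],"yaw":0},{"jaw":1,"xyz":[-2.9,0,2.4],"yaw":0},{"jaw":1,"xyz":[-2.7,0,2.5],"yaw":0},{"jaw":1,"xyz":[-2.6,0,2.5],"yaw":0},{"jaw":1,"xyz":[0,0,0],"yaw":0}]' 50
cat >> h.py <<'E'
def pitch(c,e=None,R=None):
    "handle pitch from rear and front ends in the wrist view"
    b,st=blob(c,np.array([317,340])); f=np.array([st[1],st[1]+st[3]]); print('blob rows',f,st[4])
    for p in range(-40,41,4):
        P=scoop_pts([[35,0,70],[121,0,62]],p); print(p,[int(fproj(c,x)[1]) for x in P],end=' ')
E
python3 -c "
from h import *
c,b=balls('w10');snap('scene','s10');snap('side','d10');rel(447.9,-403.7,47.5,140.8);print(arm.get_obs()['force'],arm.get_obs()['moment']);pitch(c);print(b)"
```

```text
t: 18.43
ee_pos: [0.4618, -0.4151, 0.0356]
eef_rot: [[-0.775, 0.632, 0.001], [0.632, 0.775, -0.001], [-0.002, -0.0, -1.0]]
force: [0.2, 1.6, 12.9]
gripper_width: 0.011
grasp_force: 124.1
t 18.58 at [ 461.8 -415.    35.7] ang 140.8 yaw -0.0 d 17.9 0.0 -11.8
[ 0.02067118  0.99290032 12.29339782] [ 0.58474149  0.56462904 -0.17688705]
blob rows [259 411] 4840
-40 [248, 462] -36 [247, 460] -32 [247, 457] -28 [248, 454] -24 [249, 450] -20 [250, 446] -16 [252, 442] -12 [254, 437] -8 [257, 432] -4 [261, 427] 0 [265, 422] 4 [269, 416] 8 [274, 410] 12 [279, 404] 16 [285, 398] 20 [292, 392] 24 [298, 386] 28 [305, 379] 32 [312, 373] 36 [320, 366] 40 [327, 359] [[308.0, 102.0, 24.0], [372.0, 92.0, 24.0], [256.0, 80.0, 24.0], [280.0, 170.0, 21.0], [344.0, 170.0, 20.0], [318.0, 280.0, 21.0], [386.0, 162.0, 20.0], [380.0, 194.0, 14.0]]
```

```bash
python3 - <<'E'
from h import *
c=load('w10'); g=cv2.cvtColor(c['frame'],cv2.COLOR_RGB2GRAY)
for col in(285,335,345): print(col,g[40:110:2,col].tolist())
d=load('d10'); b,st=blob(d,np.array(proj(d,scoop_pts([[100,0,62]],8)[0]))); print(st)
mu=b.mean(0); V=np.linalg.eigh(np.cov(b.T))[1][:,1]; s=(b-mu)@V; print('side blob ends',(mu+np.outer([s.min(),s.max()],V)).round(1).tolist())
for p in(0,8,16,24):
    P=scoop_pts([[35,0,62],[121,0,62],[-35,0,0],[35,0,24]],p); print(p,'side',[proj(d,x).round(1).tolist() for x in P[:2]],'wrist lip,backtop',[fproj(c,x).round(0).tolist() for x in P[2:]],'z',(P[:,2]*1000).round(0))
for n,pf in (('d9',0),('d10',0)):
    d=load(n); b,st=blob(d,proj(d,scoop_pts([[100,0,62]],8)[0])); mu=b.mean(0); V=np.linalg.eigh(np.cov(b.T))[1][:,1]; print(n,st,mu,np.degrees(np.arctan2(V[1],V[0])))
E
```

```text
285 [231, 231, 232, 231, 230, 229, 230, 233, 232, 231, 229, 230, 232, 232, 230, 229, 229, 225, 189, 174, 174, 176, 179, 177, 168, 173, 189, 212, 224, 227, 228, 226, 222, 215, 199]
335 [231, 231, 232, 231, 229, 229, 230, 232, 231, 230, 228, 228, 230, 231, 231, 228, 229, 231, 231, 230, 231, 231, 233, 232, 230, 216, 173, 162, 160, 160, 160, 162, 166, 169, 175]
345 [231, 231, 232, 230, 229, 228, 230, 232, 231, 230, 228, 229, 229, 231, 231, 229, 229, 231, 230, 226, 223, 223, 224, 224, 223, 222, 220, 223, 223, 222, 219, 196, 174, 169, 169]
[320 305  19  20 183]
side blob ends [[336.6, 322.7], [318.1, 307.2]]
0 side [[304.8, 300.9], [338.8, 318.9]] wrist lip,backtop [[316.0, 74.0], [316.0, 225.0]] z [55. 55. -7. 17.]
8 side [[304.9, 299.3], [338.4, 321.5]] wrist lip,backtop [[316.0, 55.0], [316.0, 218.0]] z [59. 47.  8. 22.]
16 side [[305.3, 297.9], [337.7, 323.8]] wrist lip,backtop [[316.0, 37.0], [315.0, 212.0]] z [64. 40. 23. 27.]
24 side [[305.9, 296.6], [336.5, 325.8]] wrist lip,backtop [[315.0, 20.0], [315.0, 208.0]] z [68. 33. 40. 33.]
d9 [313 297  21  18 199] [322.5879397 306.2361809] -149.68989018089889
d10 [320 305  19  20 183] [328.25136612 315.69945355] -139.92552597062206
```

```bash

python3 -m jog '[{"jaw":1,"xyz":[0,0,0],"yaw":0},{"jaw":1,"xyz":[0,0,0],"yaw":0},{"jaw":1,"xyz":[0,0,0],"yaw":0},{"jaw":1,"xyz":[0,0,0],"yaw":0},{"jaw":1,"xyz":[0,0,0],"yaw":0},{"jaw":1,"xyz":[0,0,0],"yaw":0},{"jaw":1,"xyz":[0,0,0],"yaw":0},{"jaw":1,"xyz":[0,0,0],"yaw":0}]' 120
cat >> h.py <<'E'
def tilted(c,b,p,corr=4):
    "ball pixels -> scoop xy for pitch p, ball centre 12 mm over the pan's underside, by inverting the projection"
    from scipy.optimize import least_squares
    return [[*np.round(least_squares(lambda q:fproj(c,scoop_pts([[q[0],q[1],12]],p)[0])-[u-corr,v],[0,0]).x,1).tolist(),r] for u,v,r in b]
E
python3 -c "
from h import *
c,b=balls('w11');print(tilted(c,b,16));print(b)"
```

```text
t: 19.25
ee_pos: [0.4617, -0.415, 0.0357]
eef_rot: [[-0.775, 0.632, 0.002], [0.632, 0.775, -0.002], [-0.002, -0.0, -1.0]]
force: [0.7, 0.3, 13.0]
gripper_width: 0.0108
grasp_force: 123.9
[[22.8, -19.1, 22.0], [8.9, -4.0, 22.0], [1.4, -23.8, 24.0], [0.8, 15.8, 23.0], [21.0, 11.4, 21.0], [84.2, -1.0, 22.0], [17.8, 27.9, 25.0], [33.7, 24.6, 14.0]]
[[276.0, 174.0, 22.0], [310.0, 144.0, 22.0], [262.0, 128.0, 24.0], [358.0, 126.0, 23.0], [346.0, 170.0, 21.0], [318.0, 280.0, 22.0], [384.0, 164.0, 25.0], [374.0, 196.0, 14.0]]
```

```bash

python3 -m jog '[{"jaw":1,"xyz":[0,0,-3],"yaw":0},{"jaw":1,"xyz":[0,0,-8],"yaw":0},{"jaw":1,"xyz":[0,0,-14],"yaw":0},{"jaw":1,"xyz":[0,0,-20],"yaw":0},{"jaw":1,"xyz":[0,0,-24],"yaw":0},{"jaw":1,"xyz":[0,0,-24],"yaw":0},{"jaw":1,"xyz":[0,0,-18],"yaw":0},{"jaw":1,"xyz":[0,0,-10],"yaw":0}]'
python3 -c "
from h import *
c,b=balls('w12');print(tilted(c,b,16));print(b);print(arm.get_obs()['force']);pitch(c)
S=load('s3');print('lid',back(S,290,225,.1),back(S,270,185,.14),'adapter',back(S,221,222,.02))"
```

```text
t: 19.97
ee_pos: [0.4613, -0.4147, 0.1577]
eef_rot: [[-0.775, 0.632, 0.003], [0.632, 0.775, -0.003], [-0.004, -0.001, -1.0]]
force: [-0.1, 1.1, -2.3]
gripper_width: 0.0107
grasp_force: 121.6
[[1.6, -23.5, 24.0], [21.0, 12.3, 21.0], [20.0, -19.5, 23.0], [9.0, -4.7, 22.0], [2.6, 18.3, 24.0], [81.4, -1.9, 22.0], [81.5, -18.6, 11.0]]
[[262.0, 130.0, 24.0], [348.0, 172.0, 21.0], [274.0, 170.0, 23.0], [308.0, 146.0, 22.0], [364.0, 132.0, 24.0], [316.0, 278.0, 22.0], [284.0, 278.0, 11.0]]
[ 0.85387197 -0.84570584  0.00229968]
blob rows [257 413] 4918
-40 [250, 466] -36 [250, 463] -32 [250, 460] -28 [251, 457] -24 [252, 453] -20 [253, 449] -16 [255, 445] -12 [258, 440] -8 [261, 435] -4 [264, 430] 0 [268, 424] 4 [273, 418] 8 [278, 413] 12 [283, 407] 16 [289, 401] 20 [296, 394] 24 [302, 388] 28 [309, 381] 32 [317, 375] 36 [324, 368] 40 [332, 362] lid [ 0.42825325 -0.06970373  0.1       ] [0.47100966 0.05982474 0.14      ] adapter [0.3400668  0.14344305 0.02      ]
```

```bash

python3 -m jog '[{"jaw":1,"xyz":[0,0,-6],"yaw":0},{"jaw":1,"xyz":[0,0,-14],"yaw":2},{"jaw":1,"xyz":[0,0,-22],"yaw":4},{"jaw":1,"xyz":[0,0,-28],"yaw":6},{"jaw":1,"xyz":[0,0,-30],"yaw":7},{"jaw":1,"xyz":[0,0,-30],"yaw":7},{"jaw":1,"xyz":[0,0,-24],"yaw":7},{"jaw":1,"xyz":[0,0,-16],"yaw":7}]'
python3 -m jog '[{"jaw":1,"xyz":[0,0,-6],"yaw":7},{"jaw":1,"xyz":[0,0,0],"yaw":7},{"jaw":1,"xyz":[0,0,0],"yaw":7},{"jaw":1,"xyz":[0,0,0],"yaw":7},{"jaw":1,"xyz":[0,0,0],"yaw":7},{"jaw":1,"xyz":[0,0,0],"yaw":7},{"jaw":1,"xyz":[0,0,0],"yaw":7},{"jaw":1,"xyz":[0,0,0],"yaw":7}]' >/dev/null
python3 -m jog '[{"jaw":1,"xyz":[0,0,0],"yaw":7},{"jaw":1,"xyz":[0,0,0],"yaw":7},{"jaw":1,"xyz":[0,0,0],"yaw":7},{"jaw":1,"xyz":[0,0,0],"yaw":7},{"jaw":1,"xyz":[0,0,0],"yaw":7},{"jaw":1,"xyz":[0,0,0],"yaw":5.5},{"jaw":1,"xyz":[0,0,0],"yaw":3.3},{"jaw":1,"xyz":[0,0,0],"yaw":2}]'
python3 -c "
from h import *
c,b=balls('w13');print(tilted(c,b,16));rel(419,148,330,0);print(arm.get_obs()['joints'].round(2))"
```

```text
t: 20.68
ee_pos: [0.4605, -0.414, 0.3259]
eef_rot: [[-0.181, 0.983, 0.0], [0.983, 0.181, -0.001], [-0.001, 0.0, -1.0]]
force: [0.0, -0.6, -1.2]
gripper_width: 0.0111
grasp_force: 121.6
t: 22.02
ee_pos: [0.4598, -0.4133, 0.3277]
eef_rot: [[1.0, -0.02, -0.003], [-0.02, -1.0, 0.003], [-0.003, -0.003, -1.0]]
force: [0.2, -0.1, -1.8]
gripper_width: 0.0105
grasp_force: 121.6
[[1.3, -26.2, 22.0], [19.8, 12.4, 20.0], [2.2, 20.0, 22.0], [11.5, -6.5, 22.0], [19.8, -23.2, 21.0], [16.8, 23.5, 11.0], [62.1, -32.4, 13.0]]
t 22.07 at [ 459.9 -413.3  327.8] ang -1.2 yaw -1.2 d -40.9 -561.3 -2.2
[-0.85  0.    1.51 -0.    1.64  0.74]
```

Five balls still ride in the pan; now over to the bowl.

```bash

python3 -m jog '[{"jaw":1,"xyz":[-1,-5,0],"yaw":-1.2},{"jaw":1,"xyz":[-2,-11,0],"yaw":0},{"jaw":1,"xyz":[-2,-18,0],"yaw":0},{"jaw":1,"xyz":[-2,-24,0],"yaw":0},{"jaw":1,"xyz":[-2,-29,0],"yaw":0},{"jaw":1,"xyz":[-2,-31,0],"yaw":0},{"jaw":1,"xyz":[-2,-31,0],"yaw":0},{"jaw":1,"xyz":[-2,-31,0],"yaw":0}]' >/dev/null
python3 -m jog '[{"jaw":1,"xyz":[-2,-31,0],"yaw":0},{"jaw":1,"xyz":[-2,-31,0],"yaw":0},{"jaw":1,"xyz":[-2,-31,0],"yaw":0},{"jaw":1,"xyz":[-2,-31,0],"yaw":0},{"jaw":1,"xyz":[-2,-31,0],"yaw":0},{"jaw":1,"xyz":[-2,-31,0],"yaw":0},{"jaw":1,"xyz":[-2,-31,0],"yaw":0},{"jaw":1,"xyz":[-2,-31,0],"yaw":0}]'
python3 -m jog '[{"jaw":1,"xyz":[-2,-31,0],"yaw":0},{"jaw":1,"xyz":[-2,-29,0],"yaw":0},{"jaw":1,"xyz":[-2,-24,0],"yaw":0},{"jaw":1,"xyz":[-2,-18,0],"yaw":0},{"jaw":1,"xyz":[-1,-11,0],"yaw":0},{"jaw":1,"xyz":[0,-5,0],"yaw":0},{"jaw":1,"xyz":[0,0,0],"yaw":0},{"jaw":1,"xyz":[0,0,0],"yaw":0}]'
python3 - <<'E'
from h import *
c,b=balls('w14');snap('scene','s14');snap('side','d14');print(tilted(c,b,16));rel(419,148,330,0)
for n,g in(('s14',proj),('d14',proj),('w14',fproj)):
    k=load(n); print(n,'bowl rim predicted',[g(k,np.array([511+60*a,148+60*d,55])/1000).round(0).tolist() for a,d in((1,0),(-1,0),(0,1),(0,-1))])
E
```

```text
t: 23.4
ee_pos: [0.4268, 0.0161, 0.3298]
eef_rot: [[1.0, 0.005, -0.0], [0.005, -1.0, 0.0], [-0.0, -0.0, -1.0]]
force: [-0.5, 1.0, -1.7]
gripper_width: 0.0109
grasp_force: 121.6
t: 24.07
ee_pos: [0.4182, 0.1319, 0.33]
eef_rot: [[1.0, 0.004, -0.001], [0.004, -1.0, -0.0], [-0.001, 0.0, -1.0]]
force: [0.6, -0.6, -2.0]
gripper_width: 0.0111
grasp_force: 121.7
[[0.9, 12.0, 23.0], [20.1, -26.3, 21.0], [-0.1, -26.7, 23.0], [20.2, -6.3, 21.0], [20.1, 14.5, 22.0]]
t 24.22 at [418.7 131.4 330.2] ang 0.1 yaw 0.1 d 0.3 -16.6 0.2
s14 bowl rim predicted [[277.0, 177.0], [247.0, 195.0], [250.0, 177.0], [275.0, 195.0]]
d14 bowl rim predicted [[347.0, 181.0], [308.0, 181.0], [326.0, 172.0], [328.0, 190.0]]
w14 bowl rim predicted [[304.0, 54.0], [304.0, 159.0], [250.0, 107.0], [358.0, 107.0]]
```

```bash

python3 -m jog '[{"jaw":1,"xyz":[0,-4,3],"yaw":0},{"jaw":1,"xyz":[0,-6,9],"yaw":0},{"jaw":1,"xyz":[0,-5,16],"yaw":0},{"jaw":1,"xyz":[0,-3.6,22],"yaw":0},{"jaw":1,"xyz":[0,0,26],"yaw":0},{"jaw":1,"xyz":[0,0,28],"yaw":0},{"jaw":1,"xyz":[0,0,28],"yaw":0},{"jaw":1,"xyz":[0,0,26],"yaw":0}]' >/dev/null
python3 -m jog '[{"jaw":1,"xyz":[0,0,22],"yaw":0},{"jaw":1,"xyz":[0,0,16],"yaw":0},{"jaw":1,"xyz":[0,0,9],"yaw":0},{"jaw":1,"xyz":[0,0,4],"yaw":0},{"jaw":1,"xyz":[0,0,0],"yaw":0},{"jaw":1,"xyz":[0,0,0],"yaw":0},{"jaw":1,"xyz":[0,0,0],"yaw":0},{"jaw":1,"xyz":[0,0,0],"yaw":0}]'
python3 -c "
from h import *
c,b=balls('w15');snap('scene','s15');print(tilted(c,b,16));rel(419,150,121,0)"
```

```text
t: 25.55
ee_pos: [0.4196, 0.1508, 0.1227]
eef_rot: [[1.0, 0.003, 0.003], [0.003, -1.0, 0.0], [0.003, -0.0, -1.0]]
force: [0.4, 0.7, -2.3]
gripper_width: 0.0109
grasp_force: 121.7
[[0.1, 15.1, 21.0], [19.3, -25.8, 21.0], [0.9, -22.1, 22.0], [19.4, 15.1, 20.0], [19.5, -4.9, 19.0], [26.7, 41.0, 19.0]]
t 25.65 at [419.3 150.7 122.3] ang 0.2 yaw 0.2 d -0.3 0.7 1.3
```

```bash

python3 -m jog '[{"jaw":1,"xyz":[0,0,0],"yaw":0},{"jaw":1,"xyz":[0,0,0],"yaw":0},{"jaw":1,"xyz":[0,0,0],"yaw":0},{"jaw":1,"xyz":[0,0,0],"yaw":0},{"jaw":1,"xyz":[0,0,0],"yaw":0},{"jaw":1,"xyz":[0,0,0],"yaw":0},{"jaw":1,"xyz":[0,0,0],"yaw":0},{"jaw":1,"xyz":[0,0,0],"yaw":0}]' 20
python3 -c "
from h import *
c,b=balls('w16');snap('scene','s16');print(b);rel(419,150,121,0);pitch(c);print(arm.get_obs()['force'])"
```

```text
t: 26.32
ee_pos: [0.4186, 0.1506, 0.1212]
eef_rot: [[1.0, 0.004, -0.0], [0.004, -1.0, -0.0], [-0.0, 0.0, -1.0]]
force: [0.2, -0.2, -0.9]
gripper_width: 0.0106
grasp_force: 121.6
[[362.0, 128.0, 21.0], [270.0, 130.0, 22.0], [264.0, 170.0, 22.0], [312.0, 170.0, 22.0], [358.0, 170.0, 20.0], [390.0, 138.0, 25.0]]
t 26.42 at [418.6 150.6 121.3] ang 0.2 yaw 0.2 d 0.4 0.6 0.3
blob rows [256 412] 5018
-40 [250, 464] -36 [250, 461] -32 [250, 459] -28 [250, 455] -24 [251, 452] -20 [253, 448] -16 [255, 443] -12 [257, 439] -8 [260, 434] -4 [263, 429] 0 [267, 423] 4 [272, 418] 8 [277, 412] 12 [282, 406] 16 [288, 400] 20 [294, 394] 24 [301, 387] 28 [308, 381] 32 [315, 374] 36 [322, 368] 40 [330, 361] [-0.44432697 -0.18448889 -1.36550837]
```

```bash

python3 -m jog '[{"jaw":0.85,"xyz":[0,0,0],"yaw":0},{"jaw":0.85,"xyz":[0,0,0],"yaw":0},{"jaw":0.8,"xyz":[0,0,0],"yaw":0},{"jaw":0.8,"xyz":[0,0,0],"yaw":0},{"jaw":0.8,"xyz":[0,0,0],"yaw":0},{"jaw":0.8,"xyz":[0,0,0],"yaw":0},{"jaw":0.8,"xyz":[0,0,0],"yaw":0},{"jaw":0.8,"xyz":[0,0,0],"yaw":0}]' 20
python3 -c "
from h import *
c,b=balls('w17');print(b);print(blob(c,np.array([317,340]))[1])"
```

```text
t: 27.08
ee_pos: [0.4186, 0.1506, 0.1213]
eef_rot: [[1.0, 0.003, 0.0], [0.003, -1.0, -0.0], [0.0, 0.0, -1.0]]
force: [-0.6, -0.6, -0.7]
gripper_width: 0.0108
grasp_force: 121.7
[[360.0, 130.0, 23.0], [266.0, 172.0, 20.0], [312.0, 170.0, 22.0], [272.0, 132.0, 23.0], [358.0, 170.0, 20.0], [266.0, 40.0, 23.0]]
[ 297  256   41  156 5019]
```

```bash

python3 -m jog '[{"jaw":0.77,"xyz":[0,0,0],"yaw":0},{"jaw":0.77,"xyz":[0,0,0],"yaw":0},{"jaw":0.76,"xyz":[0,0,0],"yaw":0},{"jaw":0.76,"xyz":[0,0,0],"yaw":0},{"jaw":0.75,"xyz":[0,0,0],"yaw":0},{"jaw":0.75,"xyz":[0,0,0],"yaw":0},{"jaw":0.75,"xyz":[0,0,0],"yaw":0},{"jaw":0.75,"xyz":[0,0,0],"yaw":0}]' 20
python3 -c "
from h import *
c,b=balls('w18');print(b);print(blob(c,np.array([317,340]))[1])"
```

```text
t: 27.8
ee_pos: [0.4186, 0.1506, 0.1213]
eef_rot: [[1.0, 0.004, 0.0], [0.004, -1.0, 0.0], [0.0, -0.0, -1.0]]
force: [0.7, 0.9, -2.4]
gripper_width: 0.0114
grasp_force: 109.3
[[362.0, 126.0, 21.0], [266.0, 172.0, 21.0], [274.0, 128.0, 22.0], [312.0, 170.0, 22.0], [362.0, 172.0, 25.0], [390.0, 138.0, 25.0], [266.0, 40.0, 23.0]]
[ 297  256   41  156 5036]
```

```bash

python3 -m jog '[{"jaw":0.74,"xyz":[0,0,0],"yaw":0},{"jaw":0.74,"xyz":[0,0,0],"yaw":0},{"jaw":0.73,"xyz":[0,0,0],"yaw":0},{"jaw":0.73,"xyz":[0,0,0],"yaw":0},{"jaw":0.72,"xyz":[0,0,0],"yaw":0},{"jaw":0.72,"xyz":[0,0,0],"yaw":0},{"jaw":0.72,"xyz":[0,0,0],"yaw":0},{"jaw":0.72,"xyz":[0,0,0],"yaw":0}]' 20
python3 -c "
from h import *
c,b=balls('w19');print(b);print(blob(c,np.array([317,340]))[1])"
```

```text
t: 28.52
ee_pos: [0.4186, 0.1506, 0.1213]
eef_rot: [[1.0, 0.003, 0.0], [0.003, -1.0, 0.0], [0.0, -0.0, -1.0]]
force: [-0.9, 0.0, -0.7]
gripper_width: 0.0123
grasp_force: 49.5
[[358.0, 128.0, 23.0], [264.0, 172.0, 20.0], [278.0, 132.0, 23.0], [358.0, 170.0, 20.0], [312.0, 174.0, 23.0], [266.0, 40.0, 23.0]]
[ 297  258   41  155 5156]
```

```bash

python3 -m jog '[{"jaw":0.716,"xyz":[0,0,0],"yaw":0},{"jaw":0.716,"xyz":[0,0,0],"yaw":0},{"jaw":0.712,"xyz":[0,0,0],"yaw":0},{"jaw":0.712,"xyz":[0,0,0],"yaw":0},{"jaw":0.712,"xyz":[0,0,0],"yaw":0},{"jaw":0.712,"xyz":[0,0,0],"yaw":0},{"jaw":0.712,"xyz":[0,0,0],"yaw":0},{"jaw":0.712,"xyz":[0,0,0],"yaw":0}]' 20
python3 -c "
from h import *
c,b=balls('w20');print(b);print(blob(c,np.array([317,340]))[1])"
```

```text
t: 29.23
ee_pos: [0.4186, 0.1506, 0.1212]
eef_rot: [[1.0, 0.003, -0.0], [0.003, -1.0, -0.0], [-0.0, 0.0, -1.0]]
force: [0.1, -1.0, -1.6]
gripper_width: 0.0121
grasp_force: 33.4
[[362.0, 126.0, 21.0], [358.0, 170.0, 21.0], [266.0, 172.0, 20.0], [278.0, 132.0, 23.0], [312.0, 172.0, 22.0], [266.0, 40.0, 23.0]]
[ 297  256   41  157 5207]
```

```bash

python3 -m jog '[{"jaw":0.709,"xyz":[0,0,0],"yaw":0},{"jaw":0.709,"xyz":[0,0,0],"yaw":0},{"jaw":0.706,"xyz":[0,0,0],"yaw":0},{"jaw":0.706,"xyz":[0,0,0],"yaw":0},{"jaw":0.706,"xyz":[0,0,0],"yaw":0},{"jaw":0.706,"xyz":[0,0,0],"yaw":0},{"jaw":0.706,"xyz":[0,0,0],"yaw":0},{"jaw":0.706,"xyz":[0,0,0],"yaw":0}]' 20
python3 -c "
from h import *
c,b=balls('w21');print(b);print(blob(c,np.array([317,340]))[1])"
```

```text
t: 29.95
ee_pos: [0.4186, 0.1506, 0.1213]
eef_rot: [[1.0, 0.003, -0.0], [0.003, -1.0, 0.0], [-0.0, -0.0, -1.0]]
force: [0.5, 0.4, -2.0]
gripper_width: 0.0127
grasp_force: 21.2
[[278.0, 130.0, 21.0], [266.0, 172.0, 20.0], [360.0, 170.0, 22.0], [358.0, 130.0, 22.0], [308.0, 172.0, 24.0], [390.0, 138.0, 25.0], [380.0, 196.0, 12.0], [266.0, 40.0, 23.0]]
[ 297  258   42  155 5207]
```

```bash

python3 -m jog '[{"jaw":0.704,"xyz":[0,0,0],"yaw":0},{"jaw":0.704,"xyz":[0,0,0],"yaw":0},{"jaw":0.702,"xyz":[0,0,0],"yaw":0},{"jaw":0.702,"xyz":[0,0,0],"yaw":0},{"jaw":0.702,"xyz":[0,0,0],"yaw":0},{"jaw":0.702,"xyz":[0,0,0],"yaw":0},{"jaw":0.702,"xyz":[0,0,0],"yaw":0},{"jaw":0.702,"xyz":[0,0,0],"yaw":0}]' 20
python3 -c "
from h import *
c,b=balls('w22');print(b);print(blob(c,np.array([317,340]))[1])"
```

```text
t: 30.67
ee_pos: [0.4186, 0.1506, 0.1213]
eef_rot: [[1.0, 0.003, 0.0], [0.003, -1.0, 0.0], [0.0, -0.0, -1.0]]
force: [-0.1, 0.5, -1.0]
gripper_width: 0.0129
grasp_force: 13.0
[[360.0, 128.0, 23.0], [266.0, 172.0, 20.0], [310.0, 172.0, 21.0], [356.0, 172.0, 19.0], [290.0, 134.0, 20.0], [268.0, 44.0, 25.0]]
[ 297  258   42  155 5236]
```

```bash

python3 -m jog '[{"jaw":0.701,"xyz":[0,0,0],"yaw":0},{"jaw":0.701,"xyz":[0,0,0],"yaw":0},{"jaw":0.7,"xyz":[0,0,0],"yaw":0},{"jaw":0.7,"xyz":[0,0,0],"yaw":0},{"jaw":0.7,"xyz":[0,0,0],"yaw":0},{"jaw":0.7,"xyz":[0,0,0],"yaw":0},{"jaw":0.7,"xyz":[0,0,0],"yaw":0},{"jaw":0.7,"xyz":[0,0,0],"yaw":0}]' 20
python3 -c "
from h import *
c,b=balls('w23');print(b);print(blob(c,np.array([317,340]))[1])"
```

```text
t: 31.38
ee_pos: [0.4186, 0.1506, 0.1213]
eef_rot: [[1.0, 0.003, 0.0], [0.003, -1.0, 0.0], [0.0, -0.0, -1.0]]
force: [-0.7, -1.2, -0.6]
gripper_width: 0.0127
grasp_force: 8.9
[[362.0, 128.0, 21.0], [266.0, 172.0, 20.0], [308.0, 172.0, 23.0], [360.0, 170.0, 20.0], [290.0, 134.0, 20.0], [410.0, 186.0, 22.0]]
[ 297  258   42  156 5250]
```

```bash

python3 -m jog '[{"jaw":0.699,"xyz":[0,0,0],"yaw":0},{"jaw":0.699,"xyz":[0,0,0],"yaw":0},{"jaw":0.698,"xyz":[0,0,0],"yaw":0},{"jaw":0.698,"xyz":[0,0,0],"yaw":0},{"jaw":0.698,"xyz":[0,0,0],"yaw":0},{"jaw":0.698,"xyz":[0,0,0],"yaw":0},{"jaw":0.698,"xyz":[0,0,0],"yaw":0},{"jaw":0.698,"xyz":[0,0,0],"yaw":0}]' 20
python3 -c "
from h import *
c,b=balls('w24');print(b);print(blob(c,np.array([317,340]))[1])"
```

```text
t: 32.1
ee_pos: [0.4188, 0.1506, 0.1214]
eef_rot: [[1.0, 0.003, 0.0], [0.003, -1.0, 0.0], [0.0, -0.0, -1.0]]
force: [0.7, -0.9, -0.3]
gripper_width: 0.013
grasp_force: 4.8
[[306.0, 106.0, 21.0], [298.0, 82.0, 14.0], [334.0, 92.0, 13.0], [362.0, 90.0, 13.0], [408.0, 188.0, 24.0], [324.0, 72.0, 17.0], [384.0, 56.0, 25.0], [318.0, 258.0, 18.0], [332.0, 112.0, 19.0], [388.0, 158.0, 17.0], [254.0, 54.0, 17.0]]
[ 300  245   37  177 6018]
```

```bash

python3 -m jog '[{"jaw":0.698,"xyz":[0,0,0],"yaw":0},{"jaw":0.698,"xyz":[0,0,0],"yaw":0},{"jaw":0.698,"xyz":[0,0,0],"yaw":0},{"jaw":0.74,"xyz":[0,0,0],"yaw":0},{"jaw":0.76,"xyz":[0,0,0],"yaw":0},{"jaw":0.8,"xyz":[0,0,-3],"yaw":0},{"jaw":1,"xyz":[0,0,-10],"yaw":0},{"jaw":1,"xyz":[0,0,-15],"yaw":0}]' 60
python3 -m jog '[{"jaw":1,"xyz":[0,0,-20],"yaw":0},{"jaw":1,"xyz":[0,0,-25],"yaw":0},{"jaw":1,"xyz":[0,0,-30],"yaw":0},{"jaw":1,"xyz":[0,0,-30],"yaw":0},{"jaw":1,"xyz":[0,0,-25],"yaw":0},{"jaw":1,"xyz":[-20,0,-20],"yaw":0},{"jaw":1,"xyz":[-20,0,-10],"yaw":0},{"jaw":1,"xyz":[0,0,0],"yaw":0}]'
python3 - <<'E'
from h import *
c,b=balls('w25');snap('scene','s25');rel(511,150,300,0);print(b)
o=arm.get_obs()
print('rim',[fproj(c,np.array([511+60*a,150+60*d,55])/1000).round(0).tolist() for a,d in((1,0),(-1,0),(0,1),(0,-1))])
print(blob(c,np.array([317,340]))[1])
for p in(-60,-50,-40,-30,-20): print(p,[fproj(c,x).round(0).tolist() for x in scoop_pts([[35,0,70],[121,0,62],[-35,0,0]],p)])
g=cv2.cvtColor(c['frame'],cv2.COLOR_RGB2GRAY); r=cv2.HoughCircles(g,cv2.HOUGH_GRADIENT,1,9,param1=80,param2=10,minRadius=6,maxRadius=13)
print([x for x in r[0].round().tolist() if 220<x[0]<400 and x[1]<200])
# ascii map of the bowl area
im=cv2.resize(g[0:200,220:400],(60,50),interpolation=cv2.INTER_AREA)
for row in im: print(''.join(' .:-=+*#%@'[int(v)*10//256] for v in row))
E
```

```text
t: 32.82
ee_pos: [0.4172, 0.1504, 0.1484]
eef_rot: [[1.0, 0.004, -0.004], [0.004, -1.0, -0.001], [-0.004, 0.001, -1.0]]
force: [0.2, -0.2, 0.4]
gripper_width: 0.0124
grasp_force: 58.9
t: 33.48
ee_pos: [0.3779, 0.1509, 0.314]
eef_rot: [[1.0, 0.004, 0.006], [0.004, -1.0, 0.002], [0.006, -0.002, -1.0]]
force: [0.1, 1.3, -0.7]
gripper_width: 0.0119
grasp_force: 58.9
t 33.58 at [378.6 150.6 310.4] ang 0.2 yaw 0.2 d 132.4 0.6 10.4
[[290.0, 60.0, 24.0], [354.0, 74.0, 23.0], [292.0, 94.0, 21.0], [326.0, 76.0, 14.0], [322.0, 256.0, 14.0], [346.0, 54.0, 20.0]]
rim [[320.0, 18.0], [320.0, 126.0], [264.0, 72.0], [376.0, 72.0]]
[ 301  245   35  177 5716]
-60 [[320.0, 253.0], [320.0, 459.0], [319.0, 238.0]]
-50 [[320.0, 249.0], [320.0, 460.0], [319.0, 210.0]]
-40 [[320.0, 246.0], [319.0, 456.0], [319.0, 183.0]]
-30 [[320.0, 245.0], [319.0, 450.0], [319.0, 155.0]]
-20 [[320.0, 248.0], [319.0, 441.0], [320.0, 128.0]]
[[326.0, 90.0, 7.0], [322.0, 62.0, 7.0], [334.0, 74.0, 7.0], [308.0, 84.0, 7.0], [306.0, 68.0, 10.0]]
:::.....................................................-==+
:::...................
[... 2266 characters left out ...]
#############%@@@%##%%@@@@@@@
...........:+*##############################@@@@%#%%*%@@@@@@
...........:++*#############################%@@@%#%%*#@@@@@@
...........-++*##############################%@%%##%+#%%@@@@
...........-++***############################%@%###%+*@@@%%@
...........==***#############################%@%###%=+=*@@@%
..........:==***#############################%@@%##%==-.:+%@
..........:==+***############################%%%%##%===:...-
..........-==+****#################################%===:....
::........-==*#****################################%=-=:....
*+-.......-==******#################################=-=:....
%%#*=:...:===*******################################+-=-....
```

```bash

python3 -m jog '[{"jaw":1,"xyz":[0,0,-10],"yaw":-4},{"jaw":1,"xyz":[0,0,-10],"yaw":-7},{"jaw":1,"xyz":[0,0,0],"yaw":-7},{"jaw":1,"xyz":[0,0,0],"yaw":-7},{"jaw":1,"xyz":[0,0,0],"yaw":-7},{"jaw":1,"xyz":[0,0,0],"yaw":-7},{"jaw":1,"xyz":[0,0,0],"yaw":-7},{"jaw":1,"xyz":[0,0,0],"yaw":-7}]' >/dev/null
python3 -m jog '[{"jaw":1,"xyz":[0,0,0],"yaw":-5},{"jaw":1,"xyz":[0,0,0],"yaw":-2.7},{"jaw":1,"xyz":[-15,11.6,0],"yaw":0},{"jaw":1,"xyz":[-25,19.2,0],"yaw":0},{"jaw":1,"xyz":[-28,21.4,0],"yaw":0},{"jaw":1,"xyz":[-28,21.4,0],"yaw":0},{"jaw":1,"xyz":[-28,21.4,0],"yaw":0},{"jaw":1,"xyz":[-28,21.4,0],"yaw":0}]'
python3 -m jog '[{"jaw":1,"xyz":[-28,21.4,0],"yaw":0},{"jaw":1,"xyz":[-28,21.4,0],"yaw":0},{"jaw":1,"xyz":[-20,18,0],"yaw":0},{"jaw":1,"xyz":[-15,24,10],"yaw":0},{"jaw":1,"xyz":[-15,25,20],"yaw":0},{"jaw":1,"xyz":[-14,24,30],"yaw":0},{"jaw":1,"xyz":[-12,20,30],"yaw":0},{"jaw":1,"xyz":[0,0,0],"yaw":0}]'
python3 -c "
from h import *
rel(489.5,-249.5,47.5,60.9)"
```

```text
t: 34.92
ee_pos: [0.4063, -0.0408, 0.328]
eef_rot: [[0.486, 0.874, -0.002], [0.874, -0.486, 0.0], [-0.0, -0.002, -1.0]]
force: [1.1, 0.8, -1.2]
gripper_width: 0.0117
grasp_force: 58.9
t: 35.58
ee_pos: [0.4742, -0.2302, 0.2293]
eef_rot: [[0.489, 0.872, -0.013], [0.872, -0.489, 0.007], [0.0, -0.015, -1.0]]
force: [-1.8, -0.3, -2.2]
gripper_width: 0.0119
grasp_force: 59.0
t 35.58 at [ 474.2 -230.2  229.3] ang 60.7 yaw -0.2 d -9.4 22.7 181.8
```

```bash

python3 -m jog '[{"jaw":1,"xyz":[-4,8,10],"yaw":0},{"jaw":1,"xyz":[-3,7,20],"yaw":0},{"jaw":1,"xyz":[0,3,30],"yaw":0},{"jaw":1,"xyz":[0,0,30],"yaw":0},{"jaw":1,"xyz":[0,0,20],"yaw":0},{"jaw":1,"xyz":[0,0,10],"yaw":0},{"jaw":1,"xyz":[0,0,0],"yaw":0},{"jaw":1,"xyz":[0,0,0],"yaw":0}]'
python3 -c "
from h import *
rel(489.5,-249.5,47.5,60.9)"
```

```text
t: 36.25
ee_pos: [0.489, -0.2439, 0.1195]
eef_rot: [[0.486, 0.874, -0.0], [0.874, -0.486, 0.0], [0.0, -0.0, -1.0]]
force: [0.0, 0.1, 0.2]
gripper_width: 0.0122
grasp_force: 59.0
t 36.25 at [ 489.  -243.9  119.5] ang 60.9 yaw 0.0 d -4.7 3.1 72.0
```

Now lower; the lip meets the mat first and levels the pan.

```bash

python3 -m jog '[{"jaw":1,"xyz":[-4.7,3.1,10],"yaw":0},{"jaw":1,"xyz":[0,0,15],"yaw":0},{"jaw":1,"xyz":[0,0,12],"yaw":0},{"jaw":1,"xyz":[0,0,10],"yaw":0},{"jaw":1,"xyz":[0,0,9],"yaw":0},{"jaw":1,"xyz":[0,0,8],"yaw":0},{"jaw":1,"xyz":[0,0,4],"yaw":0},{"jaw":1,"xyz":[0,0,3],"yaw":0}]'
python3 -m jog '[{"jaw":1,"xyz":[0,0,0],"yaw":0},{"jaw":1,"xyz":[0,0,0],"yaw":0},{"jaw":1,"xyz":[0,0,0],"yaw":0},{"jaw":1,"xyz":[0,0,0],"yaw":0},{"jaw":1,"xyz":[0,0,0],"yaw":0},{"jaw":1,"xyz":[0,0,0],"yaw":0},{"jaw":1,"xyz":[0,0,0],"yaw":0},{"jaw":1,"xyz":[0,0,0],"yaw":0}]'
python3 -c "
from h import *
c=snap('wrist','w26');snap('side','d26');rel(489.5,-249.5,47.5,60.9);print(blob(c,np.array([317,340]))[1])"
```

```text
t: 36.92
ee_pos: [0.4923, -0.2538, 0.0527]
eef_rot: [[0.487, 0.873, 0.007], [0.873, -0.487, -0.008], [-0.003, 0.01, -1.0]]
force: [-3.1, -6.9, 10.7]
gripper_width: 0.012
grasp_force: 61.5
t: 37.58
ee_pos: [0.4923, -0.2534, 0.0525]
eef_rot: [[0.487, 0.873, 0.007], [0.873, -0.487, -0.007], [-0.003, 0.01, -1.0]]
force: [-1.1, -6.7, 8.4]
gripper_width: 0.0123
grasp_force: 61.4
t 37.68 at [ 492.3 -253.4   52.6] ang 60.9 yaw -0.0 d 2.0 -4.3 5.1
[ 299  254   39  169 5579]
```

```bash

python3 -m jog '[{"jaw":1,"xyz":[0,0,2],"yaw":0},{"jaw":1,"xyz":[0,0,2],"yaw":0},{"jaw":0.75,"xyz":[0,0,0],"yaw":0},{"jaw":0.71,"xyz":[0,0,0],"yaw":0},{"jaw":0.69,"xyz":[0,0,0],"yaw":0},{"jaw":0.6,"xyz":[0,0,0],"yaw":0},{"jaw":0.3,"xyz":[0,0,0],"yaw":0},{"jaw":0,"xyz":[0,0,0],"yaw":0}]'
python3 -m jog '[{"jaw":0,"xyz":[0,0,0],"yaw":0},{"jaw":0,"xyz":[0,0,0],"yaw":0},{"jaw":0,"xyz":[0,0,-5],"yaw":0},{"jaw":0,"xyz":[0,0,-15],"yaw":0},{"jaw":0,"xyz":[0,0,-30],"yaw":0},{"jaw":0,"xyz":[0,0,-35],"yaw":0},{"jaw":0,"xyz":[0,0,-35],"yaw":0},{"jaw":0,"xyz":[0,0,-15],"yaw":0}]'
python3 -m jog '[{"jaw":0,"xyz":[0,0,0],"yaw":0},{"jaw":0,"xyz":[0,0,0],"yaw":0},{"jaw":0,"xyz":[0,0,0],"yaw":0},{"jaw":0,"xyz":[0,0,0],"yaw":0},{"jaw":0,"xyz":[0,0,0],"yaw":0},{"jaw":0,"xyz":[0,0,0],"yaw":0},{"jaw":0,"xyz":[0,0,0],"yaw":0},{"jaw":0,"xyz":[0,0,0],"yaw":0}]'
python3 - <<'E'
from h import *
snap('scene','s27');snap('side','d27');snap('wrist','w27')
for n,f,t in(('scene5',back,(352,260)),('side5',back,(323,258)),('w5',fback,(311,259)),('s27',back,(352,260)),('d27',back,(323,258)),('w27',fback,(311,259))):
    c=load(n); b,st=blob(c,np.array(t)); P=np.array([f(c,x,y,.070)[:2]*1000 for x,y in b]); mu=P.mean(0); w,V=np.linalg.eigh(np.cov(P.T)); s=(P-mu)@V[:,1]
    print(n,st,mu.round(1),np.degrees(np.arctan2(*V[::-1,1])).round(1),'len',np.ptp(s).round(1))
# bowl in side/scene & basket vial check: mean change vs s4
a=load('s4')['frame'][100:220,190:290].astype(int);b=load('s27')['frame'][100:220,190:290].astype(int); d=(abs(a-b).sum(2)>60); ys,xs=np.where(d); print(d.sum(), (xs.min()+190,xs.max()+190,ys.min()+100,ys.max()+100) if d.any() else '')
h=cv2.cvtColor(load('s27')['frame'],cv2.COLOR_RGB2HSV)[285:335,335:425]; print('white px in tray area',int(((h[...,1]<35)&(h[...,2]>200)).sum()))
E
```

```text
t: 38.35
ee_pos: [0.4889, -0.2491, 0.0437]
eef_rot: [[0.486, 0.874, -0.001], [0.874, -0.486, 0.001], [0.0, -0.001, -1.0]]
force: [0.9, -1.4, 0.7]
gripper_width: 0.0405
grasp_force: 0.0
t: 39.02
ee_pos: [0.4913, -0.2508, 0.1854]
eef_rot: [[0.486, 0.874, 0.007], [0.874, -0.486, -0.005], [-0.001, 0.008, -1.0]]
force: [0.9, -0.5, 0.7]
gripper_width: 0.0424
grasp_force: 0.0
t: 39.68
ee_pos: [0.4891, -0.2494, 0.1787]
eef_rot: [[0.486, 0.874, -0.001], [0.874, -0.486, 0.001], [0.0, -0.001, -1.0]]
force: [-0.2, -0.7, 0.3]
gripper_width: 0.0426
grasp_force: 0.0
scene5 [346 248  14  25 147] [ 478.4 -263.8] 60.7 len 91.3
side5 [313 246  22  25 209] [ 479.4 -268.3] 61.4 len 101.6
w5 [ 300  199   22  111 1966] [ 484.7 -257.3] 60.9 len 89.4
s27 [348 248  13  26 144] [ 479.8 -267.4] 59.4 len 92.5
d27 [313 247  23  25 209] [ 481.7 -270.4] 60.2 len 101.1
w27 [ 310  189   23  115 2010] [ 486.9 -259.7] 60.1 len 89.3
5067 (np.int64(190), np.int64(289), np.int64(100), np.int64(219))
white px in tray area 715
```

```bash
python3 - <<'E'
from h import *
a=load('side0')['frame'];b=load('d27')['frame']
for u,v in((287,295),(279,302),(298,304),(284,311)): print(a[v,u],b[v,u])
g=cv2.resize(cv2.cvtColor(b,cv2.COLOR_RGB2GRAY)[278:332,256:360],(104,40),interpolation=cv2.INTER_AREA)
for r in g: print(''.join(' .:-=+*#%@'[int(v)*10//256] for v in r))
s=load('s27')['frame'][135:185,205:280]; h=cv2.cvtColor(s,cv2.COLOR_RGB2HSV); m=(h[...,1]<110)&(h[...,2]>110)
print('basket');[print(''.join('#' if x else '.' for x in r)) for r in m[:30]]
E
```

```text
[247 247 239] [104 113 115]
[250 250 245] [138 150 153]
[248 248 241] [167 179 182]
[204 204 189] [173 187 190]
::..                                                             .:=+***+++****++++=------=====---:::...
.                         .....                                   .-+****++++++++==---:::::::........   
                        ..:---:...                                 :=++++++====--:::...... .            
                      ..:-==++==-::..                              .:-----:::....                       
.                  ...:-======+++==-:..                             .......                             
:.                ..:-====---==+++++=-::..                                                              
+-.. .    .     ...:=++==----===++++**+=-:..                                                            
#+:... ..     ...:-=====------===++++++++=-::..                                                 .       
%#=:..       ..:-====----------==+=+++++++++=-:..                                               .       
@%*-.      ..:-=++==-----------===+=+=+=+++
[... 4798 characters left out ...]
................
...................#######.........#####...................................
...................########........#####...................................
...................####.###........#####...................................
....................###..##........######..................................
....................####..##.......######..................................
.....................###...........######..................................
.....................###...........######..................................
....................................#####..................................
...................................#####...................................
```

The tray is empty, the vial is standing in the basket, the balls are in the bowl and the scoop is back on the mat. I am handing the job in.

```bash
python3 -c "
from bench import arm
print(arm.sign_off())"
```

```text
the job is handed in; nothing more can be done
None
```

I handed the job in at about 40 s: the vial stands in the red basket, all five balls are in the bowl with none left in the tray, and the scoop lies flat on its mat, let go; I did not image-check the jar, timer and adapter at the end, and the hand-in call returned no verdict.

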